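Lock the plate shaker and clamp its deep-well block

ROBOT

A 6-joint arm with a two-finger parallel gripper is mounted at the origin on a cart in front of the work surface, level with it; the furniture and walls round the work are solid. World frame = base frame: x ahead of the robot, y to its left, z up, the work surface at z = 0. Lengths are in m, angles in rad, forces in N, time in s.
With the tool pointing down it reaches from about 0.375 to 0.9 m from the base axis. Payload 3.1 kg.
Tool frame: the origin (TCP) lies on the centre line of the jaws, within the pads' length; the fingertips stand robot.tip_reach ahead of it and the grasp point (between the pads) is the TCP (robot.tip_reach is the distance from the TCP to the fingertips, in m); z points along the fingers, y is the direction in which the jaws open and shut (so a half turn about z gives the same grasp; the last joint's range is limited). The gripper opens to 87 mm and grips with 3 to 60 N. Pads are 19 mm wide; open, the fingers measure 117 mm over their backs; the gripper's body (75 mm by 190 mm) begins 51 mm behind the grasp point.
Start: joints at [-1.468, 0.527, 1.433, -0, 1.181, -0.178], TCP at [0.174, -0.6, 0.242] pointing down, gripper open.
Joint ranges: [-3.08, 3.08], [-0.75, 2.2], [0.22, 2.44], [-1.43, 4.57], [0, 2.65], [-2.85, 2.85]. Speed limits (rad/s): [2.79, 2.79, 3.14, 3.14, 3.14, 3.14].

INTERFACE

Orientations are given as a unit quaternion [x, y, z, w].
In Python, from rig import telemetry, viewer, robot gives the robot as it stands. The module is installed in compiled form; this text tells all that it offers.
- The arm moves only by the tool step_arm, never from a script. Its argument "targets" is a list of rows, each an object of numbers: "dx", "dy", "dz": the shift along the tool's x, y, z in m; "rx", "ry", "rz": the turn, a rotation vector about the tool's x, y, z in degrees. In form: [{"dx": .., "dy": .., "dz": .., "rx": .., "ry": .., "rz": ..}, ...]. A call has exactly 5 rows; each row is the pose to reach, as a shift and turn from the pose measured when the call began, along the tool's axes at that moment; what a row does not reach only later rows make up. A row lasts 1/8 s, in which the tool goes at most 62.5 mm and 10.7 degrees, less where a joint would pass 70% of its speed; a pose out of reach is approached as far as the arm can. A call with a gripper value outside its range is refused whole. "gripper" is the opening, from 0 (shut) to 1 (fully open), set as the call begins (left out, the last holds). The fingers move at their own pace and stop on an object; "force" is the grip in N (left out, the last holds). Time passes only in rows, so rows that repeat a pose let the fingers close, or fill a call up. It gives the time, the measured TCP pose, the force and the opening at its end, in the units of the state.
- telemetry.get_obs(): the state, without advancing time (a new reading comes with each control period).
- viewer.camera(name): name is "scene" or "side" or "wrist"; returns a dict with "img" (420x560x3 uint8, blue, green, red), "depth" (420x560 float32, m along the optical axis (not along the pixel's ray), 0 where there is no reading), "K" (3x3 intrinsics, pixels), "R" (3x3) and "t" (3): a world point X has camera coordinates R X + t. Camera axes: x right, y down, z forward; pixel columns grow to the right and rows downward; lengths in m; the calibration is good to about 2 mm. A picture is of the moment at which its call begins.
- robot.hand_in(): hands the job in, once; it reports no verdict.
The state is a dict: "time": time; "q": joint angles; "joint_velocities": joint speeds; "joint_torque": joint torques, N m; "position": TCP position; "tool_rot": TCP orientation; "ft_force": force on the tool from outside, world axes, zero at the start; "moment": the same for the moment, N m; "grip_width": finger opening in m.
Only numpy, scipy, OpenCV 4.12 (cv2) and the standard library are available. Lean on these libraries where they do the work, as an engineer would, in place of code of your own. Each camera call takes 0.05 s, during which the arm holds its last target.

TASK

Lock the shaker's platform: set the locking pin in the platform's pin hole and slide pin and platform along until its tip finds the hidden hole underneath and the pin drops fully home, and leave it in. Then tighten the four knobs of the hold-down frame clockwise to their stops, crosswise (each knob's diagonal opposite before either neighbour), so that the sealing mat is pressed down evenly. Do not knock over or push away the bottles and cup around it.

Things in the scene. Friction and masses are not known exactly. Their poses are not given: they have to be found in the camera images.
- shaker: Low grey box of a plate shaker, 190 (x) x 320 (y) x 50 mm high, fixed to the bench, dark panel with a small dial on its -x side. Origin: centre of its underside, on the bench; y along its length. An aluminium platform slides on it along y and carries, shifted to +y, a white deep-well block under a steel hold-down frame (140 x 140 mm, top 117 mm above the bench) with four black knobs.
- platform (a joint): Slide of the aluminium platform (160 x 234 x 12 mm, top face 74 mm above the bench) along the shaker's +y axis, in m from mid-travel; stops at -0.025 and +0.025. About 1.5 N of friction, no spring: it stays where it is left, and pin, knobs and frame travel with it.
- pin_hole (a point): Mouth of the platform's pin hole, on its axis: 11 mm through hole with a raised dark steel ring (21 mm wide) in the free -y part of the platform; 76 mm above the bench, at x 0, y -80 mm in the shaker's frame at mid-travel, 40 mm from the hold-down frame. 20 mm below it, out of sight, is the flat top of a fixed steel lock block with one 12.5 mm hole, at least 10 mm short of either end of the travel.
- pin_collar (a point): Underside of the pin's collar, on the pin's axis, 38 mm above its tip. While the tip rides on the lock block the collar is 18 mm above the platform's ring; when the tip comes over the lock block's hidden hole (12.5 mm wide, 26 mm deep, bolted at an unknown place along the slide) the pin can go down until the collar lies on the ring: fully home.
- lock_pin: Locking pin, loose, about 90 g, 74 mm long: steel shank 10 mm thick with a nose tapering to 6 mm over the last 4 mm, a 26 mm collar (38 to 41 mm above the tip), then a black knurled round grip, 22 mm wide (44 to 74 mm above the tip). It starts upright in the accessory block, collar on the block's top. Origin: the tip; z along the pin to the grip.
- pin_block: Aluminium accessory block, 90 (x) x 56 (y) x 46 mm high, on a black 104 x 70 mm foot, fixed to the bench left or right of the shaker. Origin: centre of its underside. The pin stands in a 12 mm hole at x -18 mm, y 0; a second hole at x +22 mm is empty.
- knob_1 (a joint): Turn of the front left clamping knob in rad: grows as it tightens, clockwise seen from above, to its stop at 1.0 (tight). It starts loose, between 0 and 0.15, so one grasp of at most 58 degrees tightens it; it takes 0.10 to 0.15 N m and stays where it is left.
- knob_2 (a joint): Turn of the front right clamping knob in rad: grows as it tightens, clockwise seen from above, to its stop at 1.0 (tight). It starts loose, between 0 and 0.15, so one grasp of at most 58 degrees tightens it; it takes 0.10 to 0.15 N m and stays where it is left.
- knob_3 (a joint): Turn of the rear right clamping knob in rad: grows as it tightens, clockwise seen from above, to its stop at 1.0 (tight). It starts loose, between 0 and 0.15, so one grasp of at most 58 degrees tightens it; it takes 0.10 to 0.15 N m and stays where it is left.
- knob_4 (a joint): Turn of the rear left clamping knob in rad: grows as it tightens, clockwise seen from above, to its stop at 1.0 (tight). It starts loose, between 0 and 0.15, so one grasp of at most 58 degrees tightens it; it takes 0.10 to 0.15 N m and stays where it is left.
- knob_1_grip (a point): The front left clamping knob (-x, +y corner of the hold-down frame in the shaker's frame): black, round, fluted, 28 mm across, 26 mm high, top 145 mm above the bench. The point is on its axis, 10 mm below its top. Its neighbours are 104 mm (y) and 112 mm (x) away; diagonal partner is knob_3.
- knob_2_grip (a point): The front right clamping knob (-x, -y corner of the hold-down frame in the shaker's frame): black, round, fluted, 28 mm across, 26 mm high, top 145 mm above the bench. The point is on its axis, 10 mm below its top. Its neighbours are 104 mm (y) and 112 mm (x) away; diagonal partner is knob_4.
- knob_3_grip (a point): The rear right clamping knob (+x, -y corner of the hold-down frame in the shaker's frame): black, round, fluted, 28 mm across, 26 mm high, top 145 mm above the bench. The point is on its axis, 10 mm below its top. Its neighbours are 104 mm (y) and 112 mm (x) away; diagonal partner is knob_1.
- knob_4_grip (a point): The rear left clamping knob (+x, +y corner of the hold-down frame in the shaker's frame): black, round, fluted, 28 mm across, 26 mm high, top 145 mm above the bench. The point is on its axis, 10 mm below its top. Its neighbours are 104 mm (y) and 112 mm (x) away; diagonal partner is knob_2.
- glass_bottle: Bystander: glass bottle with blue screw cap, 69 mm across, 152 mm high, at the right end of the bench. Origin: centre of its underside.
- wash: Bystander: grey plastic wash bottle with a bent spout, 82 mm across, 190 mm high, behind and to the left of the shaker. Origin: centre of its underside.
- cup: Bystander: white open cup, 65 mm across, 88 mm high, on the other side of the shaker from the accessory block. Origin: centre of its underside.
Not all that is in view belongs to the job. What is shaped like the lock_pin but brown or purple is not meant.

How it is judged:
On the way, in this order (a step that is already met when the one before it is completed fails the run):
1. the pin stands in the platform's hole, its nose at least 5 mm inside (z of pin_collar in the frame of pin_hole below 0.033 m and horizontal distance between lock_pin and pin_hole below 0.004 m and angle between lock_pin's own z axis and vertical below 0.3 rad), for 0.04 s.
2. the pin has dropped home into the hidden hole: collar down on the platform's ring (within 3 mm) (z of pin_collar in the frame of pin_hole below 0.003 m and horizontal distance between pin_collar and pin_hole below 0.004 m and angle between lock_pin's own z axis and vertical below 0.15 rad), for 0.1 s.
3. one diagonal pair of knobs is tight ((value of joint each of knob_1, knob_3 above 0.88 rad or value of joint each of knob_2, knob_4 above 0.88 rad)), for 0.1 s.
4. all four knobs are tight (value of joint each of knob_1, knob_2, knob_3, knob_4 above 0.88 rad), for 0.1 s.
At the end, for the whole second after the job is handed in: The locking pin is home in the hidden hole and left there: collar within 3 mm of the platform's ring, on its axis within 4 mm, upright within 0.15 rad and at rest; all four knobs stand at 0.88 rad or more of 1.0 (all of step 2 and all of step 4 and linear speed of lock_pin below 0.02 m/s); the robot touches nothing.
It fails at once if two neighbouring knobs are tightened (past 0.7 rad) while both others are still loose ((value of joint each of knob_1, knob_2 above 0.7 rad and value of joint each of knob_3, knob_4 below 0.7 rad) or (value of joint each of knob_2, knob_3 above 0.7 rad and value of joint each of knob_4, knob_1 below 0.7 rad) or (value of joint each of knob_3, knob_4 above 0.7 rad and value of joint each of knob_1, knob_2 below 0.7 rad) or (value of joint each of knob_4, knob_1 above 0.7 rad and value of joint each of knob_2, knob_3 below 0.7 rad)).
It fails at once if a knob is tightened (past 0.7 rad) while the pin is not home (collar more than 6 mm above the ring) (value of joint any of knob_1, knob_2, knob_3, knob_4 above 0.7 rad and z of pin_collar in the frame of pin_hole above 0.006 m).
It fails at once if the glass bottle, wash bottle or cup is tipped over or pushed away (0.5 rad, 40 mm) (angle between any of glass_bottle, wash, cup's own z axis and vertical above 0.5 rad or distance of any of glass_bottle, wash, cup from where it was at the start of the episode above 0.04 m).
It also fails if it takes over 72 s, if anything falls off the work surface, if the arm or the gripper's body presses on something with over 40 N, if the wrist force passes 120 N, or if a joint passes its speed limit or range.

## Working session

There is one attempt and no reset: what is moved stays moved. The work goes in short steps, Python scripts to look and compute and a tool call to move; the robot and the scene stay as the last step left them, time stands still between calls to the robot, and variables do not carry over. Pictures are saved under pics/ and viewed, and the job is handed in when it is done.

Besides the shell and the picture viewer there is one more tool, called after ">>>" as name(argument=value, ...) on one line, values as JSON. step_arm: Moves the arm, as the interface text tells. Its arguments: {"type":"object","properties":{"targets":{"type":"array"},"gripper":{"type":"number"},"force":{"type":"number"}},"required":["targets"]}

```bash
mkdir -p pics; ls; python3 - <<'E'
from rig import telemetry, viewer, robot
import cv2,numpy as np
o=telemetry.get_obs();print(o, robot.tip_reach)
for n in ["scene","side","wrist"]:
    c=viewer.camera(n);cv2.imwrite(f"pics/a_{n}.png",c["img"]);np.savez(f"a_{n}.npz",**c)
    print(n,c["K"].tolist(),(-c["R"].T@c["t"]).tolist())
E
```

```text
pics
{'time': 0.0, 'q': array([-1.46748361e+00,  5.28468459e-01,  1.43389716e+00, -1.08872022e-05,
        1.18140375e+00, -1.78484648e-01]), 'joint_velocities': array([ 0.00149401, -0.00118558,  0.00113103,  0.00023123, -0.00117048,
       -0.00043809]), 'joint_torque': array([-9.35920610e-06, -4.40043962e+01, -1.76592153e+01,  6.33513811e-02,
        5.82033175e-02, -1.66176224e-04]), 'position': array([ 0.17376367, -0.59963759,  0.24057183]), 'tool_rot': array([ 9.90089314e-01,  1.40434915e-01,  3.58671225e-05, -1.08777982e-03]), 'ft_force': array([ 0.53164494,  0.02379566, -0.26402024]), 'moment': array([ 0.03131355, -0.03617791, -0.02662151]), 'grip_width': 0.0868869919318986} 0.019
scene [[391.1226523234189, 0.0, 281.18704180715173], [0.0, 391.1226523234189, 208.32516586809336], [0.0, 0.0, 1.0]] [-0.17336517358911008, -0.6346426031414283, 0.8680058350283091]
side [[409.28532151482887, 0.0, 283.38573849569474], [0.0, 409.28532151482887, 209.53763243148538], [0.0, 0.0, 1.0]] [0.22604876273255164, -0.9052445680991021, 0.707168741264659]
wrist [[342.78092559050447, 0.0, 286.1624380712932], [0.0, 342.78092559050447, 210.9665346326708], [0.0, 0.0, 1.0]] [0.23848757610657, -0.5811733814126543, 0.38356296582696825]
```

View pics/a_scene.png

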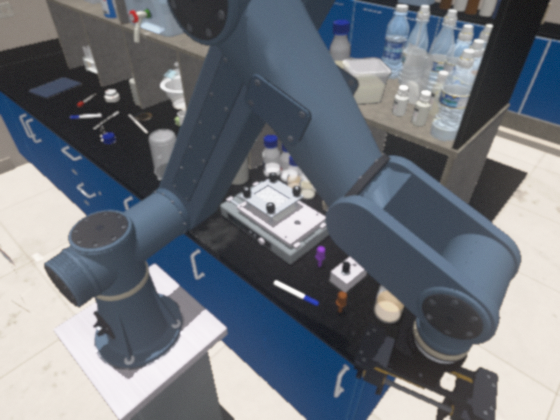

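View pics/a_side.png

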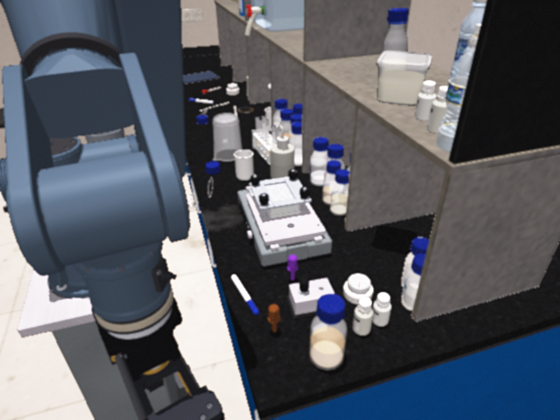

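View pics/a_wrist.png

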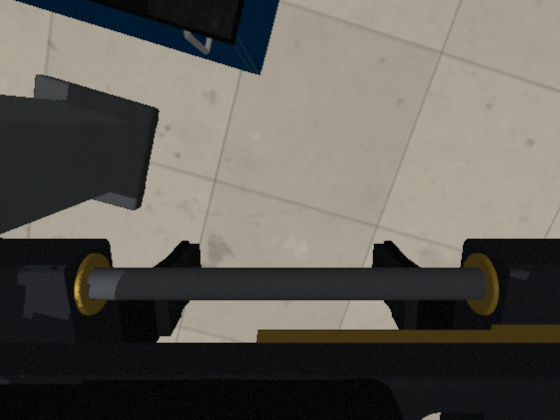

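Candidates for the pin in the side view are brown (274,318), purple (293,265) and black standing in the aluminium block (305,288). By the description it is the black one. I'll check that in a close crop.

```bash
python3 - <<'E'
import cv2,numpy as np
c=dict(np.load("a_side.npz"))
img=c["img"]
a=cv2.resize(img[240:350,225:385],None,fx=5,fy=5,interpolation=cv2.INTER_CUBIC)
cv2.imwrite("pics/b1.png",a)
a=cv2.resize(img[160:270,225:345],None,fx=5,fy=5,interpolation=cv2.INTER_CUBIC)
cv2.imwrite("pics/b2.png",a)
c=dict(np.load("a_scene.npz"))
a=cv2.resize(c["img"][160:320,210:410],None,fx=4,fy=3.7,interpolation=cv2.INTER_CUBIC)
cv2.imwrite("pics/b3.png",a)
E
```

```text
(no output)
```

View pics/b1.png

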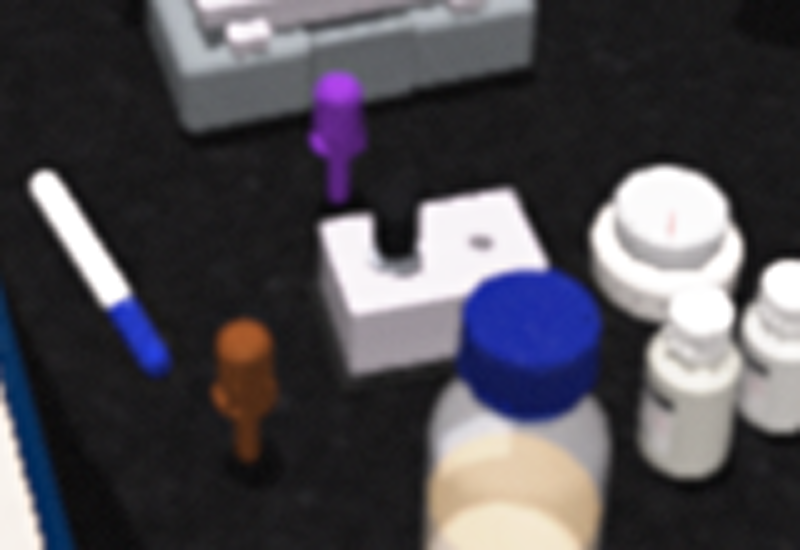

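View pics/b2.png

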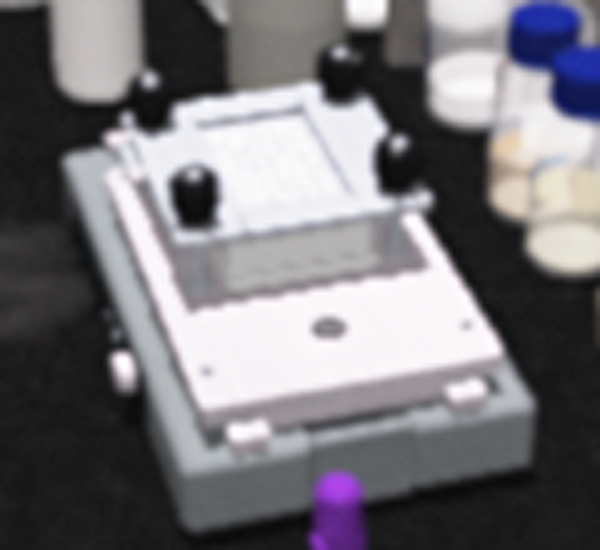

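View pics/b3.png

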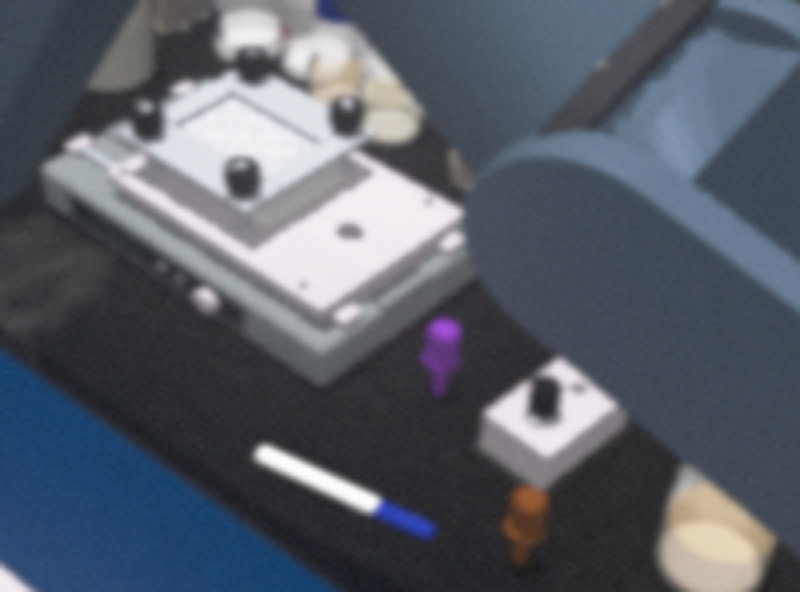

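```bash
cat > h.py <<'E'
import numpy as np,cv2
from scipy.spatial.transform import Rotation as Rn
def plane(c,uv,z):
    d=c["R"].T@np.linalg.inv(c["K"])@np.array([uv[0],uv[1],1.]); o=-c["R"].T@c["t"]
    return o+d*(z-o[2])/d[2]
def proj(c,X):
    p=c["K"]@(c["R"]@np.asarray(X)+c["t"]); return p[:2]/p[2]
def tri(cs,uvs):
    A=[];b=[]
    for c,uv in zip(cs,uvs):
        d=c["R"].T@np.linalg.inv(c["K"])@np.array([uv[0],uv[1],1.]);d/=np.linalg.norm(d)
        o=-c["R"].T@c["t"];P=np.eye(3)-np.outer(d,d);A.append(P);b.append(P@o)
    return np.linalg.solve(sum(A),sum(b))
def un(u,v,x0,y0,sx,sy): return ((u+.5)/sx-.5+x0,(v+.5)/sy-.5+y0)
def tool(pos,quat,X):  # world delta to tool frame
    return Rn.from_quat(quat).inv().apply(np.asarray(X)-pos)
E
python3 - <<'E'
from h import *
S=dict(np.load("a_side.npz"));C=dict(np.load("a_scene.npz"))
s=lambda u,v:un(u,v,225,160,5,5); s1=lambda u,v:un(u,v,225,240,5,5); k=lambda u,v:un(u,v,210,160,4,3.7)
np.set_printoptions(precision=4,suppress=True)
for n,a,b,z in [("hole",s(329,327),k(349,231),.076),("pincollar",s1(397,262),k(544,412),.049),("griptop",s1(401,190),k(544,381),.082),("hole2",s1(481,242),k(578,388),.046),
 ("k2top",s(194,178),k(242,165),.145),("k1top",s(149,85),k(148,108),.145),("k3top",s(402,145),k(348,104),.145),("k4top",s(342,58),k(253,55),.145),
 ("scr-x",s(207,371),k(303,285),.074),("scr+x",s(466,325),k(428,202),.074)]:
    print(n,plane(S,a,z),plane(C,b,z),tri([S,C],[a,b]))
E
```

```text
hole [ 0.5054 -0.0873  0.076 ] [ 0.5064 -0.0845  0.076 ] [ 0.5068 -0.0841  0.0744]
pincollar [ 0.4647 -0.2999  0.049 ] [ 0.4694 -0.2929  0.049 ] [ 0.4682 -0.2941  0.0463]
griptop [ 0.4696 -0.29    0.082 ] [ 0.4675 -0.2897  0.082 ] [ 0.4701 -0.2882  0.0796]
hole2 [ 0.5059 -0.2975  0.046 ] [ 0.5072 -0.2954  0.046 ] [ 0.5071 -0.2956  0.0449]
k2top [ 0.4508 -0.0302  0.145 ] [ 0.4528 -0.0254  0.145 ] [ 0.4527 -0.0253  0.1432]
k1top [0.4536 0.0726 0.145 ] [0.4574 0.0776 0.145 ] [0.4551 0.0755 0.1451]
k3top [ 0.5645 -0.034   0.145 ] [ 0.565  -0.0302  0.145 ] [ 0.5669 -0.0285  0.1422]
k4top [0.5659 0.0672 0.145 ] [0.5663 0.0708 0.145 ] [0.568  0.0725 0.1425]
scr-x [ 0.4352 -0.1007  0.074 ] [ 0.4378 -0.0996  0.074 ] [ 0.4354 -0.1017  0.0758]
scr+x [ 0.5749 -0.1061  0.074 ] [ 0.577  -0.1044  0.074 ] [ 0.5755 -0.1055  0.0744]
```

```bash
cat > go.py <<'E'
# usage: go.py x y z yaw_of_tool_x(deg)  -> prints needed row totals
import sys
from h import *
from rig import telemetry
o=telemetry.get_obs();p,q=o["position"],o["tool_rot"]
np.set_printoptions(precision=4,suppress=True)
x,y,z,yaw=map(float,sys.argv[1:5])
Rt=Rn.from_euler('z',yaw,degrees=True)*Rn.from_euler('x',180,degrees=True)
print("t",o["time"],"pos",p,"F",o["ft_force"],"w",o["grip_width"])
print("tool delta",tool(p,q,[x,y,z]),"rot",(Rn.from_quat(q).inv()*Rt).as_rotvec(degrees=True),"yaw",np.degrees(np.arctan2(*Rn.from_quat(q).as_matrix()[[1,0],0])))
E
python3 go.py 0.468 -0.291 0.2 88
python3 - <<'E'
from h import *
S=dict(np.load("a_side.npz"));np.set_printoptions(precision=3,suppress=True)
print("brown",plane(S,(274,333),0),"purple",plane(S,(292,280),0),"glass",plane(S,(330,298),.152),"cup",plane(S,(244,155),.088),"wash",plane(S,(283,140),.1))
E
```

```text
t 0.15 pos [ 0.1738 -0.5998  0.2408] F [0.1738 0.1593 0.1159] w 0.08708833522454028
tool delta [ 0.3685 -0.2147  0.0412] rot [ -0.071  -0.072 -71.852] yaw 16.147950527570696
brown [ 0.38  -0.348  0.   ] purple [ 0.469 -0.207  0.   ] glass [ 0.467 -0.424  0.152] cup [0.481 0.327 0.088] wash [0.635 0.374 0.1  ]
```

>>> step_arm(targets=[{"dx": 0.05, "dy": -0.03, "dz": 0, "rz": -10}, {"dx": 0.1, "dy": -0.06, "dz": 0, "rz": -20}, {"dx": 0.15, "dy": -0.09, "dz": 0, "rz": -30}, {"dx": 0.2, "dy": -0.12, "dz": 0, "rz": -40}, {"dx": 0.25, "dy": -0.15, "dz": 0, "rz": -50}], gripper=0.7)

```text
invalid input
```

```bash
python3 go.py 0.468 -0.291 0.2 88
```

```text
t 0.15 pos [ 0.1738 -0.5998  0.2408] F [0.1738 0.1593 0.1159] w 0.08708833522454028
tool delta [ 0.3685 -0.2147  0.0412] rot [ -0.071  -0.072 -71.852] yaw 16.147950527570696
```

Rows probably need all six keys.

>>> step_arm(targets=[{"dx": 0.05, "dy": -0.03, "dz": 0, "rx": 0, "ry": 0, "rz": -10}, {"dx": 0.1, "dy": -0.06, "dz": 0, "rx": 0, "ry": 0, "rz": -20}, {"dx": 0.15, "dy": -0.09, "dz": 0, "rx": 0, "ry": 0, "rz": -30}, {"dx": 0.2, "dy": -0.12, "dz": 0, "rx": 0, "ry": 0, "rz": -40}, {"dx": 0.25, "dy": -0.15, "dz": 0, "rx": 0, "ry": 0, "rz": -50}], gripper=0.7)

```text
time: 0.78
position: [0.3732, -0.3847, 0.241]
tool_rot: [0.837, 0.548, 0.0, -0.001]
ft_force: [1.2, 0.0, 0.7]
grip_width: 0.0613
```

```bash
python3 go.py 0.468 -0.291 0.2 88
```

```text
t 0.775 pos [ 0.3732 -0.3847  0.241 ] F [1.246  0.0001 0.7372] w 0.0612950729917898
tool delta [0.1237 0.0495 0.0411] rot [ -0.0307  -0.1019 -21.5469] yaw 66.45301226777728
```

>>> step_arm(targets=[{"dx": 0.04, "dy": 0.017, "dz": 0.01, "rx": 0, "ry": 0, "rz": -8}, {"dx": 0.08, "dy": 0.033, "dz": 0.02, "rx": 0, "ry": 0, "rz": -16}, {"dx": 0.12, "dy": 0.049, "dz": 0.035, "rx": 0, "ry": 0, "rz": -21.5}, {"dx": 0.124, "dy": 0.0495, "dz": 0.041, "rx": 0, "ry": 0, "rz": -21.5}, {"dx": 0.124, "dy": 0.0495, "dz": 0.041, "rx": 0, "ry": 0, "rz": -21.5}])

```text
time: 1.4
position: [0.4677, -0.2904, 0.1996]
tool_rot: [0.719, 0.694, 0.0, -0.001]
ft_force: [-0.6, 0.3, 0.6]
grip_width: 0.0611
```

```bash
cat > snap.py <<'E'
import sys
from h import *
from rig import viewer,telemetry
for n in sys.argv[2:]:
    c=viewer.camera(n);cv2.imwrite(f"pics/{sys.argv[1]}_{n}.png",c["img"]);np.savez(f"{sys.argv[1]}_{n}.npz",**c)
E
python3 snap.py c wrist scene; python3 go.py 0.468 -0.291 0.2 88
```

```text
t 1.5 pos [ 0.4676 -0.2917  0.2003] F [ 0.2206  0.8583 -0.2825] w 0.060813447556677155
tool delta [0.0007 0.0003 0.0003] rot [-0.0111 -0.072  -0.1286] yaw 87.8713957294237
```

View pics/c_wrist.png

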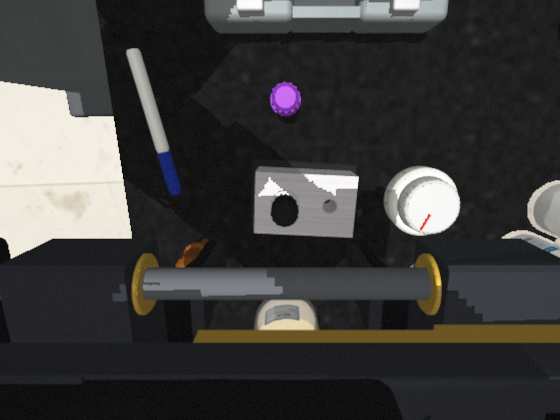

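View pics/c_scene.png

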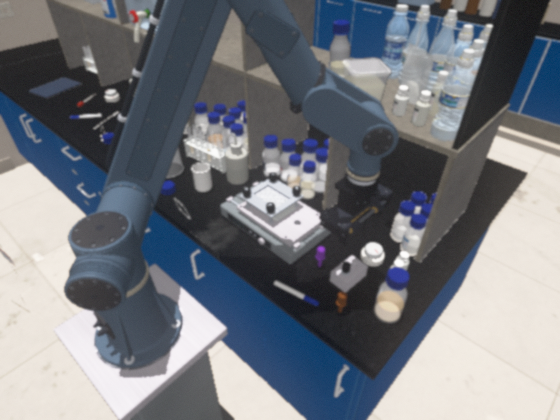

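The wrist view shows the black pin in the block at (285,210), the empty hole at (330,206), and the purple and brown decoys well off to the side at (286,98) and (190,255). Next I'll measure it.

```bash
python3 - <<'E'
from h import *
W=dict(np.load("c_wrist.npz"));np.set_printoptions(precision=4,suppress=True)
D=W["depth"];g=cv2.cvtColor(W["img"],cv2.COLOR_BGR2GRAY)
# depth-> z world
v,u=np.mgrid[0:420,0:560];K=W["K"]
P=np.stack([(u-K[0,2])/K[0,0]*D,(v-K[1,2])/K[1,1]*D,D],-1)
X=(P-W["t"])@W["R"]
roi=(u>260)&(u<310)&(v>185)&(v<235)
m=roi&(X[...,2]>.07)&(X[...,2]<.095)&(D>0)
(cx,cy),r=cv2.minEnclosingCircle(np.argwhere(m)[:,::-1].astype(np.float32));print(m.sum(),(cx,cy),r, np.median(X[m],0),plane(W,(cx,cy),.082))
a=cv2.resize(W["img"][150:250,240:370],None,fx=6,fy=6,interpolation=cv2.INTER_CUBIC);cv2.imwrite("pics/c2.png",a)
top=(X[...,2]>.04)&(X[...,2]<.05)&(u>245)&(u<370)&(v>150)&(v<245);
print(cv2.minAreaRect(np.argwhere(top)[:,::-1].astype(np.float32)),np.median(X[top],0))
mm=(top|m).astype(np.uint8); r=cv2.minAreaRect(np.argwhere(mm)[:,::-1].astype(np.float32)); print(plane(W,r[0],.046))
print(-W["R"].T@W["t"],W["R"])
E
```

```text
615 (284.5, 211.5) 14.57748031616211 [ 0.4656 -0.2904  0.0809] [ 0.4657 -0.2899  0.082 ]
((305.4072570800781, 203.44798278808594), (102.93098449707031, 62.31034469604492), 2.726310968399048) [ 0.4877 -0.2895  0.0457]
[ 0.4839 -0.2924  0.046 ]
[ 0.4699 -0.223   0.3426] [[ 0.9994 -0.0346 -0.0022]
 [-0.033  -0.9683  0.2474]
 [-0.0107 -0.2472 -0.9689]]
```

View pics/c2.png

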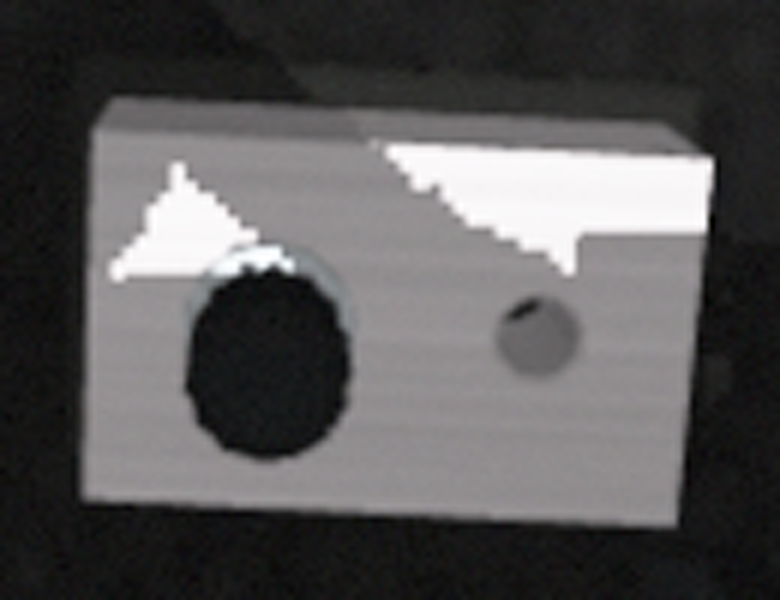

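```bash
python3 - <<'E'
from h import *
W=dict(np.load("c_wrist.npz"))
print(plane(W,(284.9,204.8),.049))
E
python3 go.py 0.466 -0.2905 0.070 88
```

```text
[ 0.46570644 -0.29228725  0.049     ]
t 1.5 pos [ 0.4676 -0.2917  0.2003] F [ 0.2206  0.8583 -0.2825] w 0.060813447556677155
tool delta [ 0.0009 -0.0017  0.1304] rot [-0.0111 -0.072  -0.1286] yaw 87.8713957294237
```

>>> step_arm(targets=[{"dx": 0.0005, "dy": -0.0017, "dz": 0.04, "rx": 0, "ry": 0, "rz": 0}, {"dx": 0.0005, "dy": -0.0017, "dz": 0.08, "rx": 0, "ry": 0, "rz": 0}, {"dx": 0.0005, "dy": -0.0017, "dz": 0.115, "rx": 0, "ry": 0, "rz": 0}, {"dx": 0.0005, "dy": -0.0017, "dz": 0.129, "rx": 0, "ry": 0, "rz": 0}, {"dx": 0.0005, "dy": -0.0017, "dz": 0.129, "rx": 0, "ry": 0, "rz": 0}])

```text
time: 2.12
position: [0.4655, -0.2916, 0.0712]
tool_rot: [0.721, 0.693, 0.0, -0.001]
ft_force: [0.1, -1.2, 0.1]
grip_width: 0.0609
```

>>> step_arm(targets=[{"dx": 0, "dy": 0, "dz": 0, "rx": 0, "ry": 0, "rz": 0}, {"dx": 0, "dy": 0, "dz": 0, "rx": 0, "ry": 0, "rz": 0}, {"dx": 0, "dy": 0, "dz": 0, "rx": 0, "ry": 0, "rz": 0}, {"dx": 0, "dy": 0, "dz": 0, "rx": 0, "ry": 0, "rz": 0}, {"dx": 0, "dy": 0, "dz": -0.02, "rx": 0, "ry": 0, "rz": 0}], gripper=0, force=25)

```text
time: 2.75
position: [0.4647, -0.2908, 0.0903]
tool_rot: [0.721, 0.693, 0.0, -0.003]
ft_force: [0.6, -0.3, -0.1]
grip_width: 0.0215
```

```bash
python3 go.py 0.466 -0.2915 0.2 88; python3 snap.py d wrist
```

```text
t 2.75 pos [ 0.4647 -0.2908  0.0903] F [ 0.6435 -0.2504 -0.0854] w 0.021491339933762975
tool delta [-0.0002  0.001  -0.1097] rot [-0.1907 -0.2272 -0.2029] yaw 87.79670437558134
```

View pics/d_wrist.png

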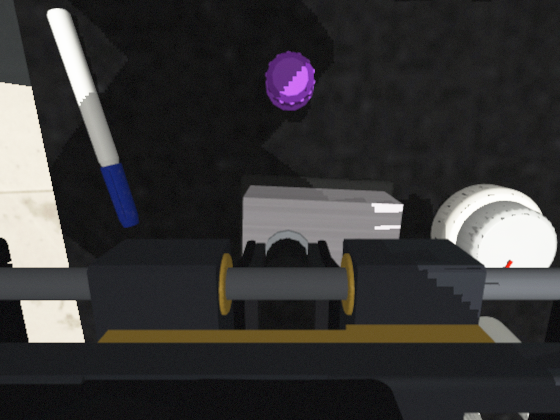

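>>> step_arm(targets=[{"dx": 0, "dy": 0, "dz": -0.05, "rx": 0, "ry": 0, "rz": 0}, {"dx": 0, "dy": 0.001, "dz": -0.1, "rx": 0, "ry": 0, "rz": 0}, {"dx": 0.05, "dy": 0.015, "dz": -0.11, "rx": 0, "ry": 0, "rz": 0}, {"dx": 0.1, "dy": 0.03, "dz": -0.11, "rx": 0, "ry": 0, "rz": 0}, {"dx": 0.15, "dy": 0.03, "dz": -0.11, "rx": 0, "ry": 0, "rz": 0}])

```text
time: 3.42
position: [0.5026, -0.142, 0.2034]
tool_rot: [0.721, 0.693, 0.001, 0.001]
ft_force: [0.2, -0.6, -1.2]
grip_width: 0.0213
```

```bash
python3 go.py 0.506 -0.086 0.17 88
```

```text
t 3.425 pos [ 0.5026 -0.142   0.2034] F [ 0.1732 -0.5942 -1.2267] w 0.02133193472377003
tool delta [0.0561 0.0011 0.0334] rot [ 0.1187 -0.0095 -0.1991] yaw 87.80091789861729
```

>>> step_arm(targets=[{"dx": 0.04, "dy": 0.001, "dz": 0.01, "rx": 0, "ry": 0, "rz": 0}, {"dx": 0.056, "dy": 0.001, "dz": 0.025, "rx": 0, "ry": 0, "rz": 0}, {"dx": 0.056, "dy": 0.001, "dz": 0.033, "rx": 0, "ry": 0, "rz": 0}, {"dx": 0.056, "dy": 0.001, "dz": 0.033, "rx": 0, "ry": 0, "rz": 0}, {"dx": 0.056, "dy": 0.001, "dz": 0.033, "rx": 0, "ry": 0, "rz": 0}])

```text
time: 4.05
position: [0.5063, -0.0873, 0.1707]
tool_rot: [0.721, 0.693, 0.001, 0.001]
ft_force: [0.4, -1.0, -1.1]
grip_width: 0.0214
```

```bash
python3 snap.py e wrist side scene;python3 go.py 0.506 -0.086 0.17 88; python3 - <<'E'
from h import *
S=cv2.imread("pics/e_side.png");C=cv2.imread("pics/e_scene.png")
for c in "side","scene": 
    c_=dict(np.load(f"e_{c}.npz")); u,v=proj(c_,[.505,-.086,.10]).astype(int); print(c,u,v)
    cv2.imwrite(f"pics/e2_{c}.png",cv2.resize(c_["img"][v-40:v+40,u-50:u+50],None,fx=7,fy=7,interpolation=cv2.INTER_CUBIC))
E
```

```text
t 4.2 pos [ 0.5062 -0.087   0.1709] F [-0.0674  0.0071 -0.3298] w 0.020689964462473513
tool delta [ 0.001  -0.0003  0.0009] rot [ 0.1844  0.0179 -0.2727] yaw 87.72725219959628
side 290 217
scene 297 216
```

View pics/e2_side.png

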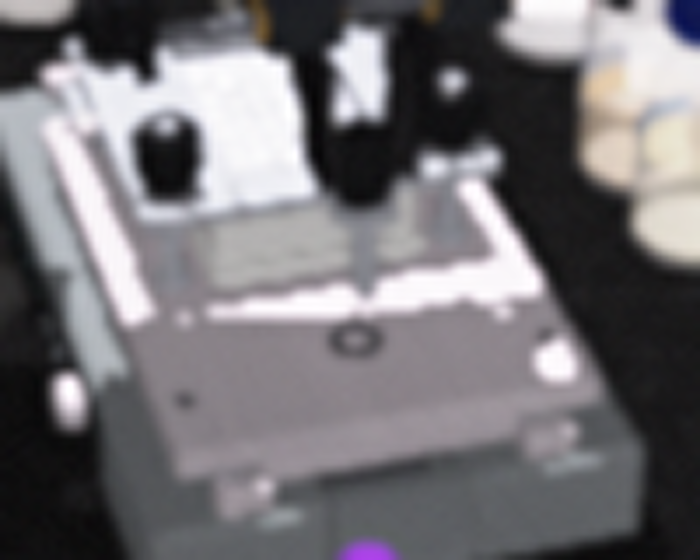

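View pics/e2_scene.png

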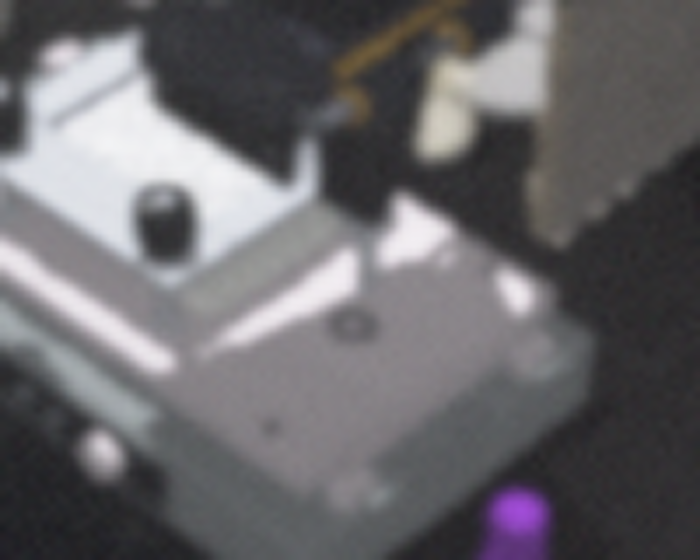

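View pics/e_wrist.png

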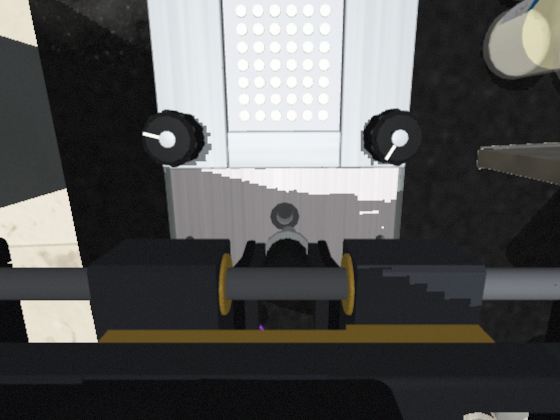

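```bash
python3 - <<'E'
from h import *
W=dict(np.load("e_wrist.npz"))
cv2.imwrite("pics/e3.png",cv2.resize(W["img"][195:265,240:330],None,fx=8,fy=8,interpolation=cv2.INTER_CUBIC))
E
```

```text
(no output)
```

View pics/e3.png

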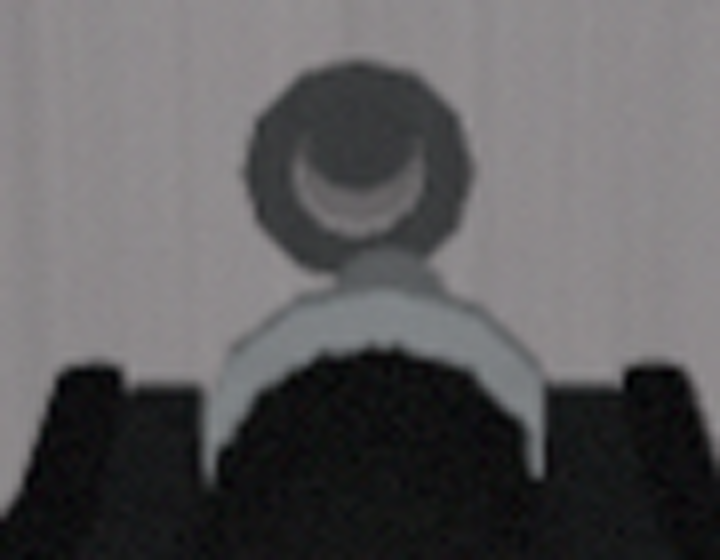

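```bash
python3 - <<'E'
from h import *
np.set_printoptions(precision=4,suppress=True)
W=dict(np.load("e_wrist.npz"));S=dict(np.load("e_side.npz"));C=dict(np.load("e_scene.npz"))
pos=np.array([.5063,-.0871,.1708]); print("cam",-W["R"].T@W["t"])
print("ring",plane(W,(284.5,215.9),.076))
zc=.1708-.063+.041
print("collar",plane(W,(286.6,250.7),zc))
D=W["depth"]; print("collar depthrow",[ (r,D[r,287]) for r in range(222,242,2)])
for n,x in("tipTCP",[.5063,-.0871,.108]),: print(n,proj(W,x),proj(S,x),proj(C,x))
for z in(.105,.108,.111): print(z,proj(W,[.5063,-.0871-.0,z]),proj(W,[.5063,-.0871+.003,z]))
s=lambda u,v:un(u,v,240,177,7,7);c=lambda u,v:un(u,v,247,176,7,7)
print("side ring",plane(S,s(356,341),.076),"tip",s(367,296),plane(S,s(367,296),.1078))
print("scene ring",plane(C,c(353,325),.076),"tip",c(371,290),plane(C,c(371,290),.1078), tri([S,C],[s(367,296),c(371,290)]))
E
```

```text
cam [ 0.5081 -0.0195  0.3136]
ring [ 0.505  -0.0845  0.076 ]
collar [ 0.5063 -0.0831  0.1488]
collar depthrow [(222, np.float32(0.2501478)), (224, np.float32(0.24734618)), (226, np.float32(0.22185145)), (228, np.float32(0.2169045)), (230, np.float32(0.18628006)), (232, np.float32(0.18459007)), (234, np.float32(0.1848841)), (236, np.float32(0.18609779)), (238, np.float32(0.1794075)), (240, np.float32(0.17758742))]
tipTCP [286.5704 233.2532] [290.7215 214.8303] [297.8731 214.4707]
0.105 [286.5528 231.7817] [286.3705 227.2919]
0.108 [286.5704 233.2532] [286.3857 228.7079]
0.111 [286.5885 234.7648] [286.4013 230.1626]
side ring [ 0.505  -0.0885  0.076 ] tip (292.0, 218.85714285714286) [ 0.5037 -0.1048  0.1078]
scene ring [ 0.5069 -0.0846  0.076 ] tip (299.57142857142856, 217.0) [ 0.5013 -0.098   0.1078] [ 0.5082 -0.0924  0.0991]
```

```bash
python3 - <<'E'
from h import *
np.set_printoptions(precision=4,suppress=True)
for n in "e","d":
    W=dict(np.load(n+"_wrist.npz"));D=W["depth"];K=W["K"];print(n)
    for r in range(218,244,2):
        for u in (287,):
            d=D[r,u];p=np.array([(u-K[0,2])/K[0,0]*d,(r-K[1,2])/K[1,1]*d,d]);print(r,u,(p-W["t"])@W["R"],W["img"][r,u])
E
```

```text
e
218 287 [ 0.5067 -0.09    0.0622] [86 84 87]
220 287 [ 0.5067 -0.0901  0.0672] [100  98 101]
222 287 [ 0.5066 -0.0899  0.0734] [115 113 116]
224 287 [ 0.5066 -0.0905  0.0764] [73 71 70]
226 287 [ 0.5067 -0.0844  0.1012] [85 82 80]
228 287 [ 0.5067 -0.0842  0.1063] [96 94 90]
230 287 [ 0.5069 -0.0761  0.1358] [96 94 91]
232 287 [ 0.5068 -0.0766  0.1377] [133 131 125]
234 287 [ 0.5068 -0.0778  0.1377] [133 132 128]
236 287 [ 0.5067 -0.0792  0.1368] [133 132 127]
238 287 [ 0.5067 -0.0781  0.1434] [79 78 77]
240 287 [ 0.5067 -0.0785  0.1454] [13 15 13]
242 287 [ 0.5067 -0.0782  0.1492] [19 20 17]
d
218 287 [ 0.4651 -0.2755  0.0452] [145 142 146]
220 287 [ 0.4651 -0.2765  0.046 ] [144 144 147]
222 287 [ 0.465  -0.2776  0.0461] [145 142 145]
224 287 [ 0.465  -0.2789  0.0458] [144 141 145]
226 287 [ 0.4649 -0.2802  0.0456] [145 144 148]
228 287 [ 0.4649 -0.2813  0.0459] [147 147 151]
230 287 [ 0.465  -0.2793  0.056 ] [114 110 110]
232 287 [ 0.4649 -0.28    0.0574] [146 141 136]
234 287 [ 0.4649 -0.2812  0.057 ] [142 139 136]
236 287 [ 0.4649 -0.2821  0.0578] [142 139 136]
238 287 [ 0.4649 -0.2817  0.0623] [80 78 77]
240 287 [ 0.4649 -0.2817  0.0655] [20 11 18]
242 287 [ 0.4649 -0.2813  0.0699] [19 20 20]
```

>>> step_arm(targets=[{"dx": 0.0044, "dy": -0.002, "dz": 0.004, "rx": 0, "ry": 0, "rz": 0}, {"dx": 0.0044, "dy": -0.002, "dz": 0.008, "rx": 0, "ry": 0, "rz": 0}, {"dx": 0.0044, "dy": -0.002, "dz": 0.008, "rx": 0, "ry": 0, "rz": 0}, {"dx": 0.0044, "dy": -0.002, "dz": 0.008, "rx": 0, "ry": 0, "rz": 0}, {"dx": 0.0044, "dy": -0.002, "dz": 0.008, "rx": 0, "ry": 0, "rz": 0}])

```text
time: 4.82
position: [0.5045, -0.0826, 0.1629]
tool_rot: [0.721, 0.693, 0.001, 0.001]
ft_force: [0.3, 0.8, -0.5]
grip_width: 0.0214
```

```bash
python3 snap.py f wrist side scene;python3 go.py 0.505 -0.0845 0.163 88; python3 - <<'E'
from h import *
L=[]
for c in "side","scene": 
    c_=dict(np.load(f"f_{c}.npz")); u,v=proj(c_,[.505,-.086,.085]).astype(int); print(c,u,v)
    L.append(cv2.resize(c_["img"][v-20:v+20,u-20:u+20],None,fx=10,fy=10,interpolation=cv2.INTER_CUBIC))
cv2.imwrite("pics/f2.png",np.hstack(L))
W=dict(np.load("f_wrist.npz"))
cv2.imwrite("pics/f3.png",cv2.resize(W["img"][195:265,240:330],None,fx=8,fy=8,interpolation=cv2.INTER_CUBIC))
E
```

```text
t 4.975 pos [ 0.5045 -0.0826  0.1629] F [ 0.428   0.3827 -0.9167] w 0.020592247143797354
tool delta [-0.0019  0.0006 -0.0001] rot [ 0.1891  0.0204 -0.2708] yaw 87.72921342705035
side 290 221
scene 297 220
```

View pics/f2.png

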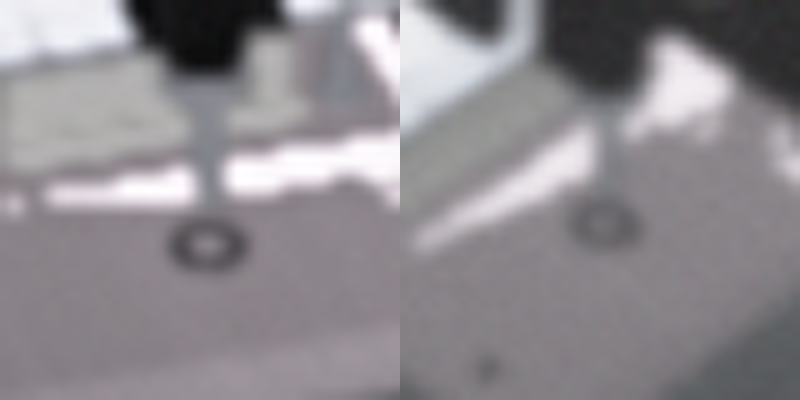

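View pics/f3.png

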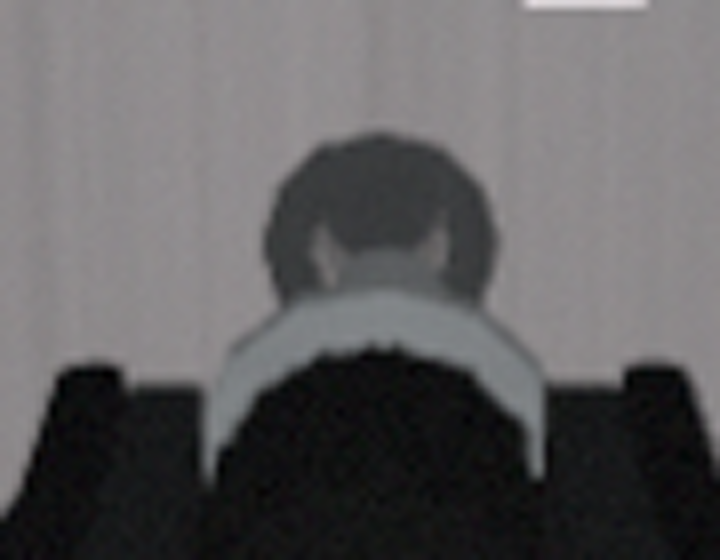

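```bash
python3 - <<'E'
from h import *
np.set_printoptions(precision=4,suppress=True)
W=dict(np.load("f_wrist.npz"));D=W["depth"];K=W["K"];S=dict(np.load("f_side.npz"));C=dict(np.load("f_scene.npz"))
print("ring",plane(W,un(381,247,240,195,8,8),.076))
for r in range(222,236,1):
    u=288;d=D[r,u];p=np.array([(u-K[0,2])/K[0,0]*d,(r-K[1,2])/K[1,1]*d,d]);print(r,(p-W["t"])@W["R"],W["img"][r,u])
s=lambda u,v:un(u,v,270,201,10,10);c=lambda u,v:un(u-400,v,277,200,10,10)
print("ring",plane(S,s(208,245),.076),plane(C,c(606,225),.076),tri([S,C],[s(208,245),c(606,225)]))
print("tip",plane(S,s(209,207),.0885),plane(C,c(609,188),.0885))
print(plane(S,s(206,90),.129),plane(C,c(600,100),.129))
E
```

```text
ring [ 0.505  -0.0846  0.076 ]
222 [ 0.5056 -0.0884  0.0545] [59 59 57]
223 [ 0.5055 -0.089   0.0554] [61 61 58]
224 [ 0.5055 -0.0897  0.0556] [59 58 56]
225 [ 0.5055 -0.0903  0.0562] [68 66 64]
226 [ 0.5056 -0.0792  0.0951] [86 85 82]
227 [ 0.5056 -0.0794  0.0966] [96 94 92]
228 [ 0.5055 -0.0796  0.0981] [96 94 92]
229 [ 0.5056 -0.0714  0.1262] [95 93 90]
230 [ 0.5056 -0.0711  0.1288] [95 95 92]
231 [ 0.5056 -0.0717  0.1288] [119 117 114]
232 [ 0.5056 -0.0719  0.13  ] [135 132 128]
233 [ 0.5055 -0.0727  0.1293] [135 132 129]
234 [ 0.5055 -0.0733  0.1291] [134 132 127]
235 [ 0.5055 -0.0738  0.1293] [136 133 129]
ring [ 0.5052 -0.0874  0.076 ] [ 0.507 -0.085  0.076] [ 0.5062 -0.0856  0.0756]
tip [ 0.5053 -0.0879  0.0885] [ 0.5094 -0.0836  0.0885]
[ 0.5027 -0.0931  0.129 ] [ 0.5015 -0.0852  0.129 ]
```

>>> step_arm(targets=[{"dx": 0, "dy": 0, "dz": 0.006, "rx": 0, "ry": 0, "rz": 0}, {"dx": 0, "dy": 0, "dz": 0.01, "rx": 0, "ry": 0, "rz": 0}, {"dx": 0, "dy": 0, "dz": 0.014, "rx": 0, "ry": 0, "rz": 0}, {"dx": 0, "dy": 0, "dz": 0.018, "rx": 0, "ry": 0, "rz": 0}, {"dx": 0, "dy": 0, "dz": 0.02, "rx": 0, "ry": 0, "rz": 0}])

```text
time: 5.6
position: [0.5044, -0.0825, 0.1426]
tool_rot: [0.721, 0.693, 0.001, 0.001]
ft_force: [0.0, -0.7, 0.0]
grip_width: 0.0209
```

>>> step_arm(targets=[{"dx": 0, "dy": 0, "dz": 0.004, "rx": 0, "ry": 0, "rz": 0}, {"dx": 0, "dy": 0, "dz": 0.008, "rx": 0, "ry": 0, "rz": 0}, {"dx": 0, "dy": 0, "dz": 0.011, "rx": 0, "ry": 0, "rz": 0}, {"dx": 0, "dy": 0, "dz": 0.013, "rx": 0, "ry": 0, "rz": 0}, {"dx": 0, "dy": 0, "dz": 0.014, "rx": 0, "ry": 0, "rz": 0}])

```text
time: 6.22
position: [0.5047, -0.0827, 0.1298]
tool_rot: [0.721, 0.693, 0.001, 0.002]
ft_force: [-2.1, 0.8, 14.3]
grip_width: 0.0209
```

```bash
python3 go.py 0.505 -0.0845 0.13 88; python3 snap.py g side; python3 - <<'E'
from h import *
c_=dict(np.load(f"g_side.npz")); u,v=290,210
cv2.imwrite("pics/g2.png",cv2.resize(c_["img"][v-40:v+40,u-50:u+50],None,fx=7,fy=7,interpolation=cv2.INTER_CUBIC))
E
```

```text
t 6.225 pos [ 0.5047 -0.0827  0.1298] F [-2.0662  0.7601 14.3303] w 0.0208643916898389
tool delta [-0.0017  0.0003 -0.0002] rot [ 0.2012  0.0433 -0.2527] yaw 87.74727299836098
```

View pics/g2.png

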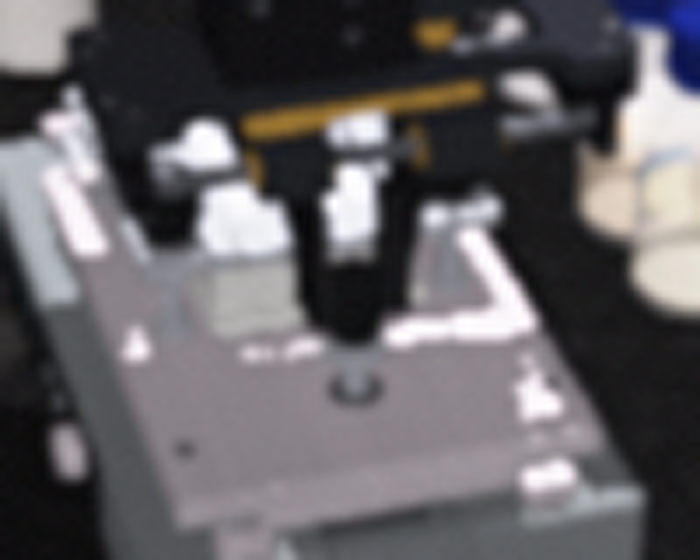

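```bash
python3 - <<'E'
from h import *
np.set_printoptions(precision=4,suppress=True)
S=dict(np.load("a_side.npz"));s=lambda u,v:un(u,v,225,160,5,5)
for p in [(185,472),(535,402),(65,158)]: print(plane(S,s(*p),.05))
for p in [(190,530),(535,465)]: print("b",plane(S,s(*p),.0))
W=dict(np.load("f_wrist.npz"));D=W["depth"]
E
```

```text
[ 0.4101 -0.1459  0.05  ]
[ 0.5965 -0.1499  0.05  ]
[0.4197 0.1659 0.05  ]
b [ 0.4142 -0.1333  0.    ]
b [ 0.6029 -0.1423  0.    ]
```

>>> step_arm(targets=[{"dx": 0.001, "dy": 0, "dz": 0.001, "rx": 0, "ry": 0, "rz": 0}, {"dx": 0.002, "dy": 0, "dz": 0.001, "rx": 0, "ry": 0, "rz": 0}, {"dx": 0.003, "dy": 0, "dz": 0.001, "rx": 0, "ry": 0, "rz": 0}, {"dx": 0.004, "dy": 0, "dz": 0.001, "rx": 0, "ry": 0, "rz": 0}, {"dx": 0.005, "dy": 0, "dz": 0.001, "rx": 0, "ry": 0, "rz": 0}])

```text
time: 6.9
position: [0.5053, -0.0789, 0.1299]
tool_rot: [0.72, 0.694, 0.0, 0.003]
ft_force: [-1.8, -3.5, 6.3]
grip_width: 0.0214
```

>>> step_arm(targets=[{"dx": 0.0015, "dy": 0, "dz": 0.001, "rx": 0, "ry": 0, "rz": 0}, {"dx": 0.0025, "dy": 0, "dz": 0.001, "rx": 0, "ry": 0, "rz": 0}, {"dx": 0.0035, "dy": 0, "dz": 0.001, "rx": 0, "ry": 0, "rz": 0}, {"dx": 0.0045, "dy": 0, "dz": 0.001, "rx": 0, "ry": 0, "rz": 0}, {"dx": 0.0055, "dy": 0, "dz": 0.001, "rx": 0, "ry": 0, "rz": 0}])

```text
time: 7.52
position: [0.506, -0.0742, 0.1295]
tool_rot: [0.72, 0.694, 0.0, 0.004]
ft_force: [-1.3, -3.6, 5.4]
grip_width: 0.0211
```

>>> step_arm(targets=[{"dx": 0.0015, "dy": 0, "dz": 0.001, "rx": 0, "ry": 0, "rz": 0}, {"dx": 0.0025, "dy": 0, "dz": 0.001, "rx": 0, "ry": 0, "rz": 0}, {"dx": 0.0035, "dy": 0, "dz": 0.001, "rx": 0, "ry": 0, "rz": 0}, {"dx": 0.0045, "dy": 0, "dz": 0.001, "rx": 0, "ry": 0, "rz": 0}, {"dx": 0.0055, "dy": 0, "dz": 0.001, "rx": 0, "ry": 0, "rz": 0}])

```text
time: 8.15
position: [0.5063, -0.0696, 0.1291]
tool_rot: [0.72, 0.694, -0.0, 0.005]
ft_force: [-2.4, -4.3, 7.6]
grip_width: 0.021
```

```bash
python3 go.py 0.506 -0.064 0.128 88;python3 snap.py i side wrist; python3 - <<'E'
from h import *
c_=dict(np.load(f"i_side.npz")); u,v=290,210
a=cv2.resize(c_["img"][v-30:v+30,u-30:u+30],None,fx=7,fy=7,interpolation=cv2.INTER_CUBIC)
b=dict(np.load("i_wrist.npz"))["img"][150:270,225:345];b=cv2.resize(b,None,fx=3.5,fy=3.5)
cv2.imwrite("pics/i2.png",np.hstack([a,b]))
E
```

```text
t 8.15 pos [ 0.5063 -0.0696  0.1291] F [-2.3637 -4.3055  7.5674] w 0.020983718790172134
tool delta [ 0.0055 -0.0006  0.0011] rot [ 0.3876  0.3887 -0.1037] yaw 87.89495779256399
```

View pics/i2.png

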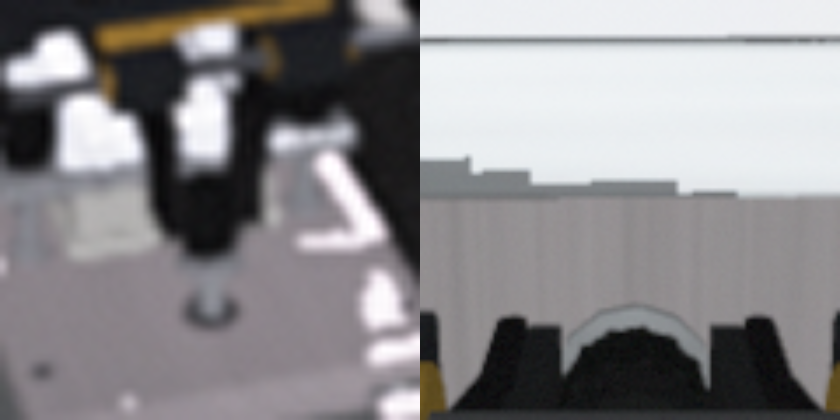

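>>> step_arm(targets=[{"dx": 0.0015, "dy": 0, "dz": 0.001, "rx": 0.4, "ry": 0.4, "rz": 0}, {"dx": 0.0025, "dy": 0, "dz": 0.001, "rx": 0.4, "ry": 0.4, "rz": 0}, {"dx": 0.0035, "dy": 0, "dz": 0.001, "rx": 0.4, "ry": 0.4, "rz": 0}, {"dx": 0.0045, "dy": 0, "dz": 0.001, "rx": 0.4, "ry": 0.4, "rz": 0}, {"dx": 0.0055, "dy": 0, "dz": 0.001, "rx": 0.4, "ry": 0.4, "rz": 0}])

```text
time: 8.88
position: [0.5069, -0.0649, 0.129]
tool_rot: [0.72, 0.694, -0.0, 0.001]
ft_force: [-3.3, -5.2, 9.7]
grip_width: 0.0214
```

>>> step_arm(targets=[{"dx": 0.0015, "dy": 0, "dz": 0.001, "rx": 0.2, "ry": 0.2, "rz": 0}, {"dx": 0.0025, "dy": 0, "dz": 0.001, "rx": 0.2, "ry": 0.2, "rz": 0}, {"dx": 0.0035, "dy": 0, "dz": 0.001, "rx": 0.2, "ry": 0.2, "rz": 0}, {"dx": 0.0045, "dy": 0, "dz": 0.001, "rx": 0.2, "ry": 0.2, "rz": 0}, {"dx": 0.0055, "dy": 0, "dz": 0.001, "rx": 0.2, "ry": 0.2, "rz": 0}])

```text
time: 9.5
position: [0.507, -0.0592, 0.1281]
tool_rot: [0.72, 0.694, -0.0, -0.002]
ft_force: [-0.6, -1.9, 4.3]
grip_width: 0.0215
```

>>> step_arm(targets=[{"dx": 0, "dy": 0, "dz": 0.001, "rx": 0, "ry": 0, "rz": 0}, {"dx": 0.0, "dy": 0, "dz": 0.0015, "rx": 0, "ry": 0, "rz": 0}, {"dx": 0.0, "dy": 0, "dz": 0.002, "rx": 0, "ry": 0, "rz": 0}, {"dx": 0.0, "dy": 0, "dz": 0.002, "rx": 0, "ry": 0, "rz": 0}, {"dx": 0.0, "dy": 0, "dz": 0.002, "rx": 0, "ry": 0, "rz": 0}])

```text
time: 10.12
position: [0.507, -0.0592, 0.1259]
tool_rot: [0.72, 0.694, -0.0, -0.002]
ft_force: [-0.9, -1.8, 2.4]
grip_width: 0.0211
```

>>> step_arm(targets=[{"dx": 0, "dy": 0, "dz": 0.002, "rx": 0, "ry": 0, "rz": 0}, {"dx": 0.0, "dy": 0, "dz": 0.004, "rx": 0, "ry": 0, "rz": 0}, {"dx": 0.0, "dy": 0, "dz": 0.006, "rx": 0, "ry": 0, "rz": 0}, {"dx": 0.0, "dy": 0, "dz": 0.008, "rx": 0, "ry": 0, "rz": 0}, {"dx": 0.0, "dy": 0, "dz": 0.009, "rx": 0, "ry": 0, "rz": 0}])

```text
time: 10.75
position: [0.5069, -0.0591, 0.1167]
tool_rot: [0.72, 0.694, -0.0, -0.002]
ft_force: [-1.3, -2.2, 2.2]
grip_width: 0.0213
```

```bash
python3 go.py 0.507 -0.0592 0.112 88;python3 snap.py j side; python3 - <<'E'
from h import *
c_=dict(np.load(f"j_side.npz")); u,v=290,210
a=cv2.resize(c_["img"][v-30:v+30,u-30:u+30],None,fx=9,fy=9,interpolation=cv2.INTER_CUBIC)
cv2.imwrite("pics/j2.png",a)
E
```

```text
t 10.75 pos [ 0.5069 -0.0591  0.1167] F [-1.3457 -2.1658  2.2102] w 0.02131531479180607
tool delta [-0.0001  0.0001  0.0047] rot [-0.1795 -0.1335 -0.0644] yaw 87.93535696880025
```

View pics/j2.png

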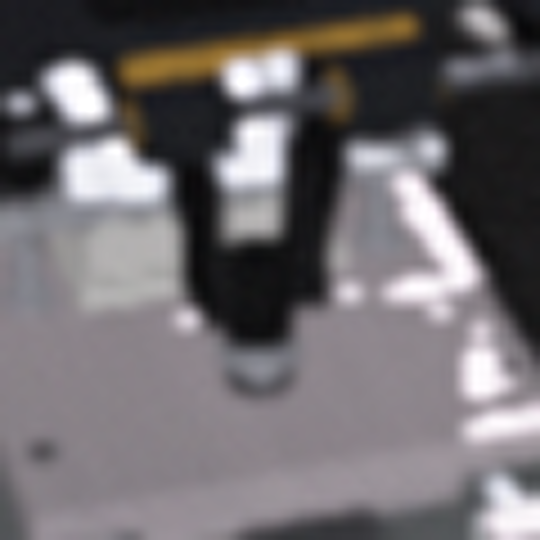

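>>> step_arm(targets=[{"dx": 0, "dy": 0, "dz": 0.002, "rx": 0, "ry": 0, "rz": 0}, {"dx": 0.0, "dy": 0, "dz": 0.004, "rx": 0, "ry": 0, "rz": 0}, {"dx": 0.0, "dy": 0, "dz": 0.005, "rx": 0, "ry": 0, "rz": 0}, {"dx": 0.0, "dy": 0, "dz": 0.006, "rx": 0, "ry": 0, "rz": 0}, {"dx": 0.0, "dy": 0, "dz": 0.006, "rx": 0, "ry": 0, "rz": 0}])

```text
time: 11.42
position: [0.507, -0.0592, 0.1122]
tool_rot: [0.72, 0.694, -0.0, -0.002]
ft_force: [-3.9, -1.3, 15.4]
grip_width: 0.0213
```

```bash
python3 go.py 0.507 -0.0592 0.112 88;python3 snap.py k side; python3 - <<'E'
from h import *
c_=dict(np.load(f"k_side.npz")); u,v=290,210
a=cv2.resize(c_["img"][v-30:v+30,u-30:u+30],None,fx=9,fy=9,interpolation=cv2.INTER_CUBIC)
cv2.imwrite("pics/k2.png",a)
E
```

```text
t 11.425 pos [ 0.507  -0.0592  0.1122] F [-3.8653 -1.2689 15.357 ] w 0.021310765329876136
tool delta [0.     0.     0.0002] rot [-0.1395 -0.1082 -0.0517] yaw 87.94820618222103
```

View pics/k2.png

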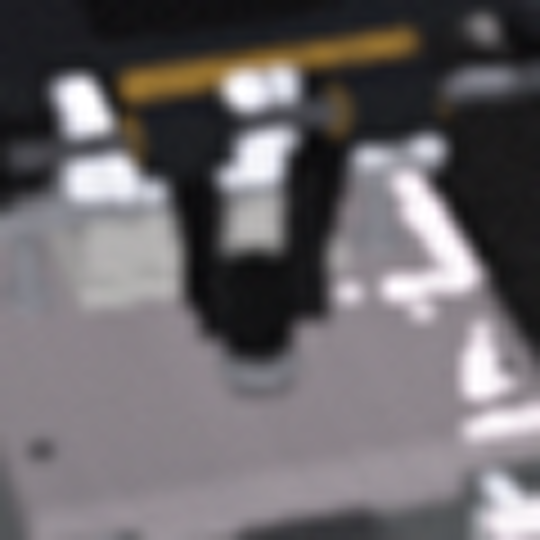

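>>> step_arm(targets=[{"dx": 0, "dy": 0, "dz": 0, "rx": 0, "ry": 0, "rz": 0}, {"dx": 0.0, "dy": 0, "dz": 0, "rx": 0, "ry": 0, "rz": 0}, {"dx": 0.0, "dy": 0, "dz": 0, "rx": 0, "ry": 0, "rz": 0}, {"dx": 0.0, "dy": 0, "dz": -0.01, "rx": 0, "ry": 0, "rz": 0}, {"dx": 0.0, "dy": 0, "dz": -0.04, "rx": 0, "ry": 0, "rz": 0}], gripper=0.6)

```text
time: 12.1
position: [0.506, -0.0589, 0.1516]
tool_rot: [0.72, 0.694, -0.001, -0.003]
ft_force: [1.0, 0.4, 1.1]
grip_width: 0.0513
```

>>> step_arm(targets=[{"dx": 0, "dy": 0, "dz": -0.05, "rx": 0, "ry": 0, "rz": 0}, {"dx": -0.03, "dy": 0, "dz": -0.09, "rx": 0, "ry": 0, "rz": 0}, {"dx": -0.04, "dy": 0, "dz": -0.09, "rx": 0, "ry": 0, "rz": 0}, {"dx": -0.04, "dy": 0, "dz": -0.09, "rx": 0, "ry": 0, "rz": 0}, {"dx": -0.04, "dy": 0, "dz": -0.09, "rx": 0, "ry": 0, "rz": 0}])

```text
time: 12.72
position: [0.5039, -0.0982, 0.24]
tool_rot: [0.72, 0.694, -0.002, -0.005]
ft_force: [0.4, -0.8, 0.1]
grip_width: 0.0522
```

```bash
python3 go.py 0.507 -0.0592 0.112 88;python3 snap.py l side wrist scene
```

```text
t 12.725 pos [ 0.5039 -0.0982  0.24  ] F [ 0.4043 -0.7729  0.1398] w 0.05221112369760286
tool delta [0.0385 0.0029 0.1282] rot [-0.5543 -0.2827 -0.0577] yaw 87.94097340859145
```

View pics/l_wrist.png

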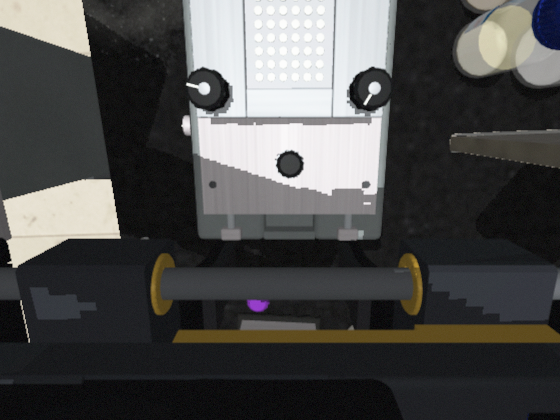

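View pics/l_side.png

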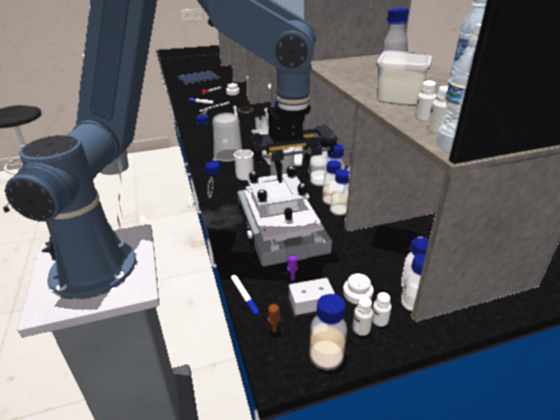

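```bash
cat > meas.py <<'E'
import sys
from h import *
np.set_printoptions(precision=4,suppress=True)
W=dict(np.load(sys.argv[1]+"_wrist.npz"));D=W["depth"];K=W["K"];v,u=np.mgrid[0:420,0:560]
P=np.stack([(u-K[0,2])/K[0,0]*D,(v-K[1,2])/K[1,1]*D,D],-1);X=(P-W["t"])@W["R"]
def blob(lo,hi,name):
    m=((X[...,2]>lo)&(X[...,2]<hi)&(D>0)&(v<235)).astype(np.uint8)
    n,l,st,ce=cv2.connectedComponentsWithStats(m)
    for i in range(1,n):
        if 60<st[i,4]<3000:
            c,r=cv2.minEnclosingCircle(np.argwhere(l==i)[:,::-1].astype(np.float32))
            print(name,st[i,4],c,round(r,1),plane(W,c,np.median(X[l==i][:,2])))
blob(.138,.152,"knob");blob(.106,.1165,"pin")
E
python3 meas.py l
```

```text
knob 1356 (205.5, 88.5) 22.1 [ 0.4525 -0.0063  0.1442]
knob 1370 (373.0, 88.0) 22.5 [ 0.5629 -0.01    0.1442]
knob 349 (547.5, 152.5) 15.6 [ 0.6825 -0.056   0.1449]
pin 381 (211.1468505859375, 17.15122413635254) 22.9 [0.4544 0.0439 0.1161]
pin 467 (549.5, 24.5) 26.3 [0.6936 0.0309 0.1134]
pin 407 (209.21641540527344, 46.84968185424805) 22.3 [0.4513 0.0247 0.1161]
pin 71 (300.5, 112.5) 9.2 [ 0.5157 -0.0229  0.1161]
pin 183 (521.0, 149.5) 15.3 [ 0.6866 -0.0565  0.1111]
pin 587 (289.5810852050781, 163.4729766845703) 14.2 [ 0.5063 -0.0612  0.1117]
```

```bash
python3 - <<'E'
from h import *
W=dict(np.load("l_wrist.npz"))["img"]
f=lambda a:cv2.resize(a,None,fx=8,fy=8,interpolation=cv2.INTER_CUBIC)
cv2.imwrite("pics/l3.png",np.hstack([f(W[60:115,180:235]),f(W[60:115,345:390])]))
E
```

```text
(no output)
```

View pics/l3.png

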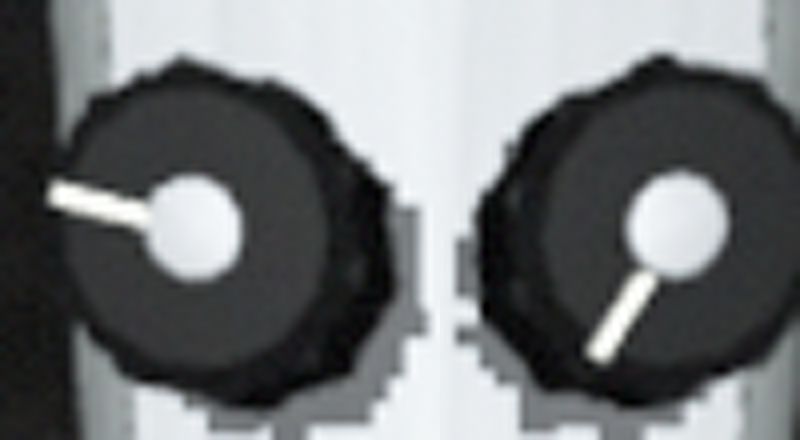

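```bash
python3 - <<'E'
from h import *
np.set_printoptions(precision=4,suppress=True)
W=dict(np.load("l_wrist.npz"))
a=plane(W,(203.8,87.8),.145);b=plane(W,(374.3,87.8),.145);print(a,b,np.linalg.norm(a-b),np.degrees(np.arctan2(*(b-a)[[1,0]])))
m=(a+b)/2;d=(b-a)[:2]/np.linalg.norm((b-a)[:2]);n=np.array([-d[1],d[0]])
print("mid",m[:2],"hole pred",m[:2]-.058*n)
for nm,s,t in("k1",-1,1),("k2",-1,0),("k3",1,0),("k4",1,1):print(nm,m[:2]+s*.056*d+t*.104*n)
E
```

```text
[ 0.4516 -0.0059  0.145 ] [ 0.5635 -0.0099  0.145 ] 0.11202765319684795 -2.048824505831345
mid [ 0.5075 -0.0079] hole pred [ 0.5055 -0.0659]
k1 [0.4553 0.098 ]
k2 [ 0.4516 -0.0059]
k3 [ 0.5635 -0.0099]
k4 [0.5672 0.094 ]
```

```bash
python3 - <<'E'
from h import *
np.set_printoptions(precision=3,suppress=True)
for n in("l_side","l_scene","l_wrist","a_side"):
    W=dict(np.load(n+".npz"));D=W["depth"];K=W["K"];v,u=np.mgrid[0:420,0:560]
    P=np.stack([(u-K[0,2])/K[0,0]*D,(v-K[1,2])/K[1,1]*D,D],-1);X=(P-W["t"])@W["R"]
    for lo in np.arange(-.2,.25,.05):
        m=(D>0)&(X[...,1]>lo)&(X[...,1]<lo+.05)&(X[...,2]>.18)&(X[...,2]<.4)&(X[...,0]>.62)&(X[...,0]<.9)
        if m.sum()>20: print(n,round(lo,2),m.sum(),np.percentile(X[m][:,0],[2,10,50]))
E
```

```text
l_side -0.2 421 [0.676 0.677 0.707]
l_side -0.15 575 [0.676 0.677 0.727]
l_side -0.1 3102 [0.678 0.683 0.736]
l_side -0.05 262 [0.676 0.677 0.702]
l_side -0.0 296 [0.676 0.677 0.716]
l_side 0.05 324 [0.676 0.677 0.73 ]
l_side 0.1 344 [0.676 0.678 0.743]
l_side 0.15 350 [0.676 0.678 0.755]
l_side 0.2 337 [0.676 0.684 0.771]
l_scene -0.2 468 [0.676 0.678 0.721]
l_scene -0.15 591 [0.677 0.679 0.737]
l_scene -0.1 1591 [0.678 0.683 0.736]
l_scene -0.05 232 [0.676 0.679 0.722]
l_scene -0.0 52 [0.776 0.787 0.808]
l_scene 0.1 22 [0.674 0.676 0.678]
l_scene 0.15 29 [0.676 0.677 0.679]
l_scene 0.2 44 [0.676 0.677 0.679]
a_side -0.2 419 [0.676 0.677 0.707]
a_side -0.15 588 [0.676 0.678 0.728]
a_side -0.1 3091 [0.678 0.684 0.735]
a_side -0.05 262 [0.676 0.677 0.702]
a_side -0.0 296 [0.676 0.677 0.717]
a_side 0.05 328 [0.676 0.677 0.729]
a_side 0.1 339 [0.677 0.678 0.744]
a_side 0.15 355 [0.676 0.678 0.756]
a_side 0.2 340 [0.676 0.678 0.764]
```

>>> step_arm(targets=[{"dx": 0.03, "dy": 0.002, "dz": 0.02, "rx": -0.5, "ry": -0.3, "rz": 0}, {"dx": 0.056, "dy": 0.004, "dz": 0.04, "rx": -0.5, "ry": -0.3, "rz": 0}, {"dx": 0.058, "dy": 0.004, "dz": 0.04, "rx": -0.5, "ry": -0.3, "rz": 0}, {"dx": 0.058, "dy": 0.004, "dz": 0.04, "rx": -0.5, "ry": -0.3, "rz": 0}, {"dx": 0.058, "dy": 0.004, "dz": 0.04, "rx": -0.5, "ry": -0.3, "rz": 0}])

```text
time: 13.5
position: [0.5108, -0.0412, 0.2012]
tool_rot: [0.72, 0.694, 0.0, 0.001]
ft_force: [0.5, 0.1, 0.5]
grip_width: 0.0525
```

```bash
python3 go.py 0.507 -0.04 0.2 88;python3 snap.py m wrist
```

```text
t 13.5 pos [ 0.5108 -0.0412  0.2012] F [0.4596 0.1356 0.455 ] w 0.05249985002386253
tool delta [ 0.001  -0.0039  0.0012] rot [ 0.0933  0.0897 -0.0547] yaw 87.94524097386135
```

View pics/m_wrist.png

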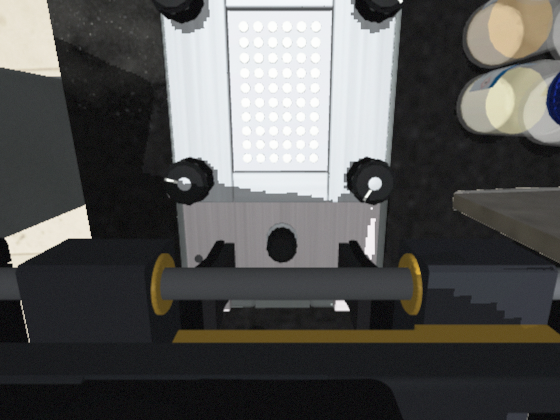

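```bash
python3 - <<'E'
from h import *
np.set_printoptions(precision=4,suppress=True)
W=dict(np.load("m_wrist.npz"));I=W["img"]
for x0,x1 in((172,197),(362,388)):
    g=I[172:196,x0:x1].min(2); m=(g>190).astype(np.uint8); m=cv2.morphologyEx(m,cv2.MORPH_OPEN,np.ones((5,5)))
    n,l,st,ce=cv2.connectedComponentsWithStats(m)
    for i in range(1,n): 
        p=ce[i]+[x0,172]; print(st[i,4],p,plane(W,p,.1455))
f=lambda a:cv2.resize(a,None,fx=8,fy=8,interpolation=cv2.INTER_CUBIC)
cv2.imwrite("pics/m3.png",np.hstack([f(I[155:210,155:215]),f(I[215:270,262:302])]))
E
python3 meas.py m
```

```text
116 [374.569  183.0776] [ 0.5634 -0.0097  0.1455]
knob 506 (173.0, 1.0) 21.0 [0.456  0.0899 0.1433]
knob 495 (383.0, 0.5) 22.0 [0.5655 0.0864 0.1432]
knob 1620 (186.64422607421875, 181.32211303710938) 24.0 [ 0.4531 -0.0049  0.1443]
knob 1606 (373.0050048828125, 181.0749969482422) 23.8 [ 0.5628 -0.0087  0.1442]
pin 421 (559.0, 98.0) 26.0 [0.6885 0.0355 0.1128]
pin 377 (188.0, 124.5) 21.7 [0.4496 0.0274 0.1161]
pin 84 (203.5, 150.0) 11.5 [0.458  0.0109 0.1162]
pin 70 (212.5, 160.3000030517578) 7.7 [0.4633 0.004  0.1161]
pin 80 (273.46429443359375, 183.0) 9.6 [ 0.5029 -0.0126  0.116 ]
pin 75 (277.0, 197.0) 10.8 [ 0.5049 -0.0223  0.1161]
pin 257 (539.5, 227.5) 20.6 [ 0.6905 -0.0522  0.111 ]
```

View pics/m3.png

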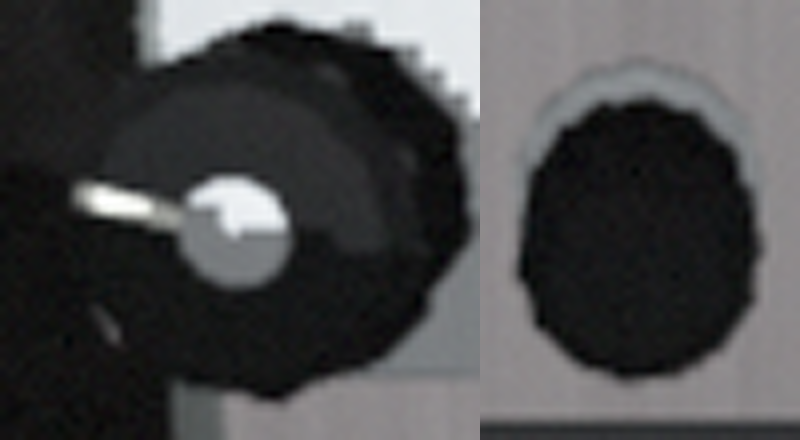

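```bash
python3 - <<'E'
from h import *
np.set_printoptions(precision=4,suppress=True)
W=dict(np.load("m_wrist.npz"))
print(plane(W,(281.6,247.4),.112),plane(W,un(238,232,155,155,8,8),.1455))
L=dict(np.load("l_wrist.npz"))["img"];cv2.imwrite("pics/m4.png",cv2.resize(L[140:190,265:315],None,fx=10,fy=10,interpolation=cv2.INTER_CUBIC))
E
```

```text
[ 0.5065 -0.0603  0.112 ] [ 0.452  -0.006   0.1455]
```

View pics/m4.png

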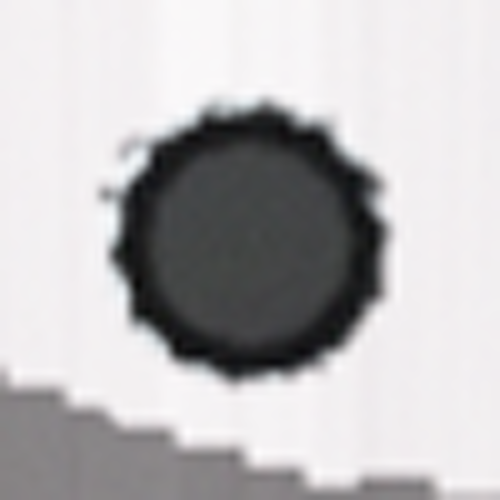

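```bash
python3 - <<'E'
from h import *
np.set_printoptions(precision=4,suppress=True)
E=dict(np.load("e_wrist.npz"))
print(plane(E,(167,139),.1455),plane(E,(400,138),.1455),plane(E,(284.5,215.9),.076), plane(E,(284.5,167),.117))
def d(W,r,u):
    D=W["depth"];K=W["K"];z=D[r,u];p=np.array([(u-K[0,2])/K[0,0]*z,(r-K[1,2])/K[1,1]*z,z]);return (p-W["t"])@W["R"]
for r in(160,163,166,168,170): print(r,d(E,r,285))
for nm in "l","m":
  C=dict(np.load(nm+"_wrist.npz"))
  for r in range(100,125,4) if nm=="l" else range(186,206,4): print(nm,r,d(C,r,285),C["img"][r,285])
S=dict(np.load("l_side.npz"));C=dict(np.load("l_scene.npz"))
f=lambda a:cv2.resize(a,None,fx=6,fy=6,interpolation=cv2.INTER_CUBIC)
cv2.imwrite("pics/m5.png",np.hstack([f(S["img"][165:235,235:300]),f(C["img"][165:235,235:300])]))
E
```

```text
[ 0.4511 -0.025   0.1455] [ 0.5629 -0.0289  0.1455] [ 0.505  -0.0845  0.076 ] [ 0.5067 -0.0442  0.117 ]
160 [ 0.5072 -0.0403  0.1161]
163 [ 0.5071 -0.042   0.1162]
166 [ 0.507  -0.0437  0.1168]
168 [ 0.5067 -0.0505  0.073 ]
170 [ 0.5067 -0.0519  0.0731]
l 100 [ 0.5044 -0.0136  0.1166] [247 246 243]
l 104 [ 0.5043 -0.0164  0.1159] [245 243 240]
l 108 [ 0.5042 -0.0193  0.1168] [246 244 241]
l 112 [ 0.5041 -0.0222  0.1169] [243 242 238]
l 116 [ 0.504 -0.025  0.115] [217 213 206]
l 120 [ 0.5034 -0.0274  0.075 ] [139 138 142]
l 124 [ 0.5032 -0.0308  0.0736] [224 224 227]
m 186 [ 0.5106 -0.0147  0.1173] [239 237 232]
m 190 [ 0.5105 -0.0175  0.1168] [238 235 231]
m 194 [ 0.5104 -0.0204  0.1164] [134 132 126]
m 198 [ 0.5103 -0.0231  0.1166] [129 128 124]
m 202 [ 0.5098 -0.036   0.0728] [129 128 128]
```

View pics/m5.png

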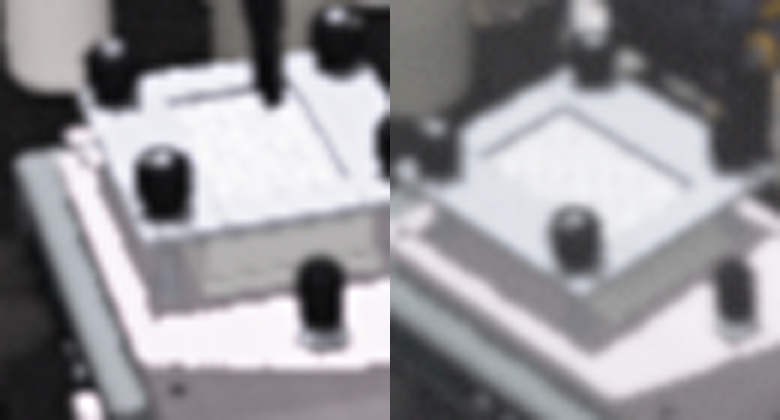

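```bash
python3 - <<'E'
from h import *
np.set_printoptions(precision=4,suppress=True)
S=dict(np.load("l_side.npz"));C=dict(np.load("l_scene.npz"))
s=lambda u,v:un(u,v,235,165,6,6);c=lambda u,v:un(u-390,v,235,165,6,6)
for n,a,b,z in[("k2top",s(162,160),c(575,218),.145),("pintop",s(320,268),c(735,265),.112),("collar",s(324,330),c(737,322),.079),("k1",s(112,48),c(437,130),.145),("k4",s(340,20),c(593,45),.145)]:
    print(n,plane(S,a,z),plane(C,b,z),tri([S,C],[a,b]))
for n,c_ in(("s",S),("c",C)):
  for X in([.5065,-.0605,.112],[.5065,-.0605,.079],[.505,-.0655,.112],[.505,-.0655,.079]):
    p=proj(c_,X);print(n,X,(p+.5-[235,165])*6+([0,0] if n=="s" else [390,0]))
E
```

```text
k2top [ 0.4516 -0.0097  0.145 ] [ 0.4544 -0.0048  0.145 ] [ 0.4533 -0.0056  0.144 ]
pintop [ 0.5058 -0.0661  0.112 ] [ 0.5107 -0.0604  0.112 ] [ 0.508  -0.0625  0.1118]
collar [ 0.5073 -0.0666  0.079 ] [ 0.5077 -0.0654  0.079 ] [ 0.508  -0.0652  0.0783]
k1 [0.4563 0.0961 0.145 ] [0.4576 0.0965 0.145 ] [0.4563 0.0951 0.146 ]
k4 [0.5675 0.0875 0.145 ] [0.5663 0.0905 0.145 ] [0.5698 0.0939 0.1414]
s [0.5065, -0.0605, 0.112] [318.0389 261.4538]
s [0.5065, -0.0605, 0.079] [318.2901 323.3076]
s [0.505, -0.0655, 0.112] [318.4157 268.1318]
s [0.505, -0.0655, 0.079] [318.6615 330.1189]
c [0.5065, -0.0605, 0.112] [730.1279 269.6527]
c [0.5065, -0.0605, 0.079] [728.6286 319.2854]
c [0.505, -0.0655, 0.112] [735.706  275.5318]
c [0.505, -0.0655, 0.079] [734.1021 325.2017]
```

```bash
python3 - <<'E'
from h import *
np.set_printoptions(precision=2,suppress=True)
W=dict(np.load("m_wrist.npz"))
def ell(cx,cy,z,r): 
    a=np.linspace(0,2*np.pi,73);p=np.array([proj(W,[cx+r*np.cos(t),cy+r*np.sin(t),z]) for t in a])
    q=(p+.5-[262,215])*8+[480,0];return q[:,0].min(),q[:,0].max(),q[:,1].min(),q[:,1].max()
for y in(-.0605,-.063,-.0655):
    print(y,"collar",ell(.5065,y,.079,.013),"griptop",ell(.5065,y,.112,.011),"gripbot",ell(.5065,y,.082,.011))
print("obs: collar top 62, grip black top 98, grip l/r 518/762, bottom 378")
L=dict(np.load("l_wrist.npz"))
def ellL(cx,cy,z,r):
    a=np.linspace(0,2*np.pi,73);p=np.array([proj(L,[cx+r*np.cos(t),cy+r*np.sin(t),z]) for t in a])
    q=(p+.5-[265,140])*10;return q[:,0].min(),q[:,0].max(),q[:,1].min(),q[:,1].max()
for y in(-.0605,-.063,-.0655): print("L",y,"collar",ellL(.5065,y,.079,.013),"griptop",ellL(.5065,y,.112,.011))
print("obs: l/r 112/388 top 100 bot 380")
E
```

```text
-0.0605 collar (np.float64(516.516099636011), np.float64(772.481340579498), np.float64(26.378862874230663), np.float64(269.93922988948066)) griptop (np.float64(518.3425024563835), np.float64(762.9900036113063), np.float64(148.53039887102273), np.float64(378.7360970471145)) gripbot (np.float64(534.7615791113749), np.float64(753.6139454792933), np.float64(53.89145161271858), np.float64(261.95701557484585))
-0.063 collar (np.float64(517.7402101378502), np.float64(773.1286976754359), np.float64(50.299532864713456), np.float64(292.76448108008753)) griptop (np.float64(519.7201478604829), np.float64(763.7451572017053), np.float64(175.21467599413495), np.float64(404.25137862452175)) gripbot (np.float64(535.9569163309011), np.float64(754.3110054036865), np.float64(77.95900280909768), np.float64(285.0789932009495))
-0.0655 collar (np.float64(518.9588184635859), np.float64(773.7731458893554), np.float64(74.1114847459703), np.float64(315.48838792165316)) griptop (np.float64(521.0908028321305), np.float64(764.4964801099823), np.float64(201.76211094323412), np.float64(429.63870016261444)) gripbot 
[... 359 characters left out ...]
13.8929752136471), np.float64(392.96309227824565), np.float64(90.13463993796336), np.float64(370.3268678256933))
L -0.063 collar (np.float64(107.08886014074778), np.float64(401.37784223304436), np.float64(70.05471980826854), np.float64(365.7844670981649)) griptop (np.float64(115.22469879900314), np.float64(393.6657501867671), np.float64(122.5414686205022), np.float64(401.4687777340288))
L -0.0655 collar (np.float64(108.29110151108921), np.float64(401.9880148474971), np.float64(99.03503383138627), np.float64(393.573064388616)) griptop (np.float64(116.55042217055836), np.float64(394.36523750413016), np.float64(154.80071290460756), np.float64(432.4716498813717))
obs: l/r 112/388 top 100 bot 380
```

The pin is down, but the views agree that it leans toward +y: grip top at y -0.0605, collar at y -0.0645, so about 0.1 rad. I'll regrasp it, set it straight and press it flat.

>>> step_arm(targets=[{"dx": -0.0195, "dy": -0.004, "dz": 0.02, "rx": 0, "ry": 0, "rz": 0}, {"dx": -0.0195, "dy": -0.004, "dz": 0.05, "rx": 0, "ry": 0, "rz": 0}, {"dx": -0.0195, "dy": -0.004, "dz": 0.08, "rx": 0, "ry": 0, "rz": 0}, {"dx": -0.0195, "dy": -0.004, "dz": 0.088, "rx": 0, "ry": 0, "rz": 0}, {"dx": -0.0195, "dy": -0.004, "dz": 0.088, "rx": 0, "ry": 0, "rz": 0}])

```text
time: 14.18
position: [0.5064, -0.0611, 0.1134]
tool_rot: [0.72, 0.694, 0.0, 0.001]
ft_force: [-0.5, -0.0, -0.2]
grip_width: 0.0522
```

>>> step_arm(targets=[{"dx": 0, "dy": 0, "dz": 0, "rx": 0, "ry": 0, "rz": 0}, {"dx": 0, "dy": 0, "dz": 0, "rx": 0, "ry": 0, "rz": 0}, {"dx": 0, "dy": 0, "dz": 0, "rx": 0, "ry": 0, "rz": 0}, {"dx": -0.002, "dy": 0, "dz": 0, "rx": 0, "ry": 0, "rz": 0}, {"dx": -0.004, "dy": 0, "dz": 0, "rx": 0, "ry": 0, "rz": 0}], gripper=0)

```text
time: 14.8
position: [0.5064, -0.0649, 0.1136]
tool_rot: [0.72, 0.694, 0.0, 0.001]
ft_force: [0.4, 2.3, 2.6]
grip_width: 0.0214
```

>>> step_arm(targets=[{"dx": 0, "dy": 0, "dz": 0.001, "rx": 0, "ry": 0, "rz": 0}, {"dx": 0, "dy": 0, "dz": 0.0015, "rx": 0, "ry": 0, "rz": 0}, {"dx": 0, "dy": 0, "dz": 0.0015, "rx": 0, "ry": 0, "rz": 0}, {"dx": 0, "dy": 0, "dz": 0.001, "rx": 0, "ry": 0, "rz": 0}, {"dx": 0, "dy": 0, "dz": 0.0, "rx": 0, "ry": 0, "rz": 0}])

```text
time: 15.42
position: [0.5064, -0.065, 0.1138]
tool_rot: [0.72, 0.694, 0.0, 0.001]
ft_force: [0.9, 1.2, -0.7]
grip_width: 0.0213
```

>>> step_arm(targets=[{"dx": 0, "dy": 0, "dz": 0, "rx": 0, "ry": 0, "rz": 0}, {"dx": 0.0, "dy": 0, "dz": 0, "rx": 0, "ry": 0, "rz": 0}, {"dx": 0.0, "dy": 0, "dz": -0.005, "rx": 0, "ry": 0, "rz": 0}, {"dx": 0.0, "dy": 0, "dz": -0.03, "rx": 0, "ry": 0, "rz": 0}, {"dx": 0.0, "dy": 0, "dz": -0.08, "rx": 0, "ry": 0, "rz": 0}], gripper=0.5)

```text
time: 16.05
position: [0.5048, -0.0645, 0.1932]
tool_rot: [0.72, 0.694, -0.001, -0.001]
ft_force: [1.2, -0.7, 1.0]
grip_width: 0.0431
```

>>> step_arm(targets=[{"dx": 0.0, "dy": 0, "dz": -0.03, "rx": 0, "ry": 0, "rz": 0}, {"dx": -0.0, "dy": 0, "dz": -0.04, "rx": 0, "ry": 0, "rz": 0}, {"dx": -0.0, "dy": 0, "dz": -0.04, "rx": 0, "ry": 0, "rz": 0}, {"dx": -0.0, "dy": 0, "dz": -0.04, "rx": 0, "ry": 0, "rz": 0}, {"dx": -0.0, "dy": 0, "dz": -0.04, "rx": 0, "ry": 0, "rz": 0}])

```text
time: 16.68
position: [0.5042, -0.0643, 0.2318]
tool_rot: [0.72, 0.694, -0.001, -0.002]
ft_force: [0.1, 0.2, -0.7]
grip_width: 0.0434
```

```bash
python3 go.py 0.507 -0.04 0.2 88;python3 snap.py n wrist; python3 - <<'E'
from h import *
W=dict(np.load("n_wrist.npz"));u,v=proj(W,[.506,-.0645,.1]).astype(int);print(u,v)
cv2.imwrite("pics/n3.png",cv2.resize(W["img"][v-35:v+35,u-35:u+35],None,fx=8,fy=8,interpolation=cv2.INTER_CUBIC))
def ell(cx,cy,z,r):
    a=np.linspace(0,2*np.pi,73);p=np.array([proj(W,[cx+r*np.cos(t),cy+r*np.sin(t),z]) for t in a])
    q=(p+.5-[u-35,v-35])*8;return q[:,0].min().round(),q[:,0].max().round(),q[:,1].min().round(),q[:,1].max().round()
for y in(-.0605,-.063,-.0655):
    print(y,"collar",ell(.5055,y,.079,.013),"griptop",ell(.5055,y,.112,.011))
E
```

```text
t 16.675 pos [ 0.5042 -0.0643  0.2318] F [ 0.072   0.1795 -0.73  ] w 0.04339395598077419
tool delta [0.0244 0.002  0.0318] rot [-0.3138 -0.0732 -0.137 ] yaw 87.862783302916
289 207
-0.0605 collar (np.float64(166.0), np.float64(402.0), np.float64(92.0), np.float64(323.0)) griptop (np.float64(173.0), np.float64(396.0), np.float64(170.0), np.float64(386.0))
-0.063 collar (np.float64(167.0), np.float64(403.0), np.float64(115.0), np.float64(344.0)) griptop (np.float64(175.0), np.float64(397.0), np.float64(195.0), np.float64(410.0))
-0.0655 collar (np.float64(168.0), np.float64(403.0), np.float64(137.0), np.float64(366.0)) griptop (np.float64(176.0), np.float64(398.0), np.float64(220.0), np.float64(434.0))
```

View pics/n3.png

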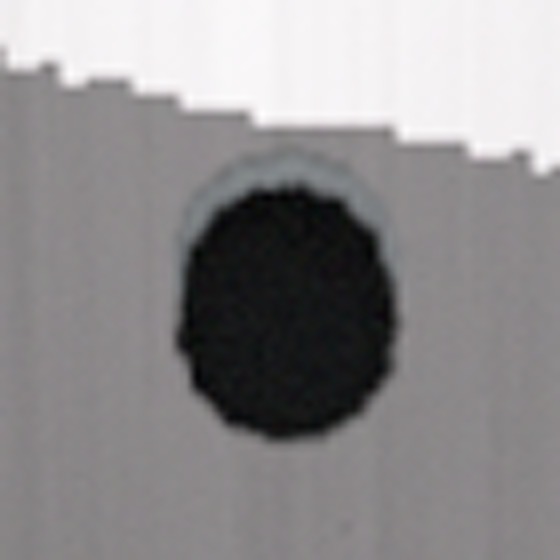

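View pics/n_wrist.png

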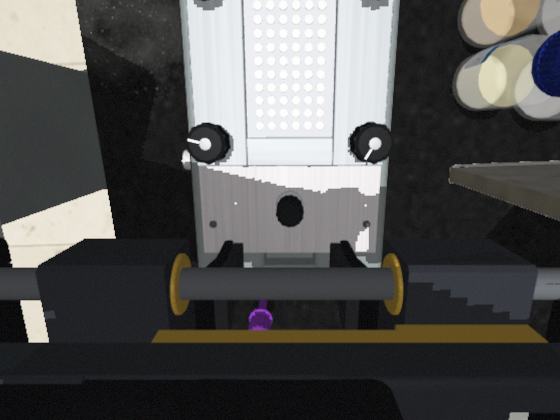

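```bash
python3 meas.py n | grep -v "1161\|1160"; python3 - <<'E'
from h import *
np.set_printoptions(precision=4,suppress=True)
W=dict(np.load("n_wrist.npz"));I=W["img"]
P=[]
for x0,x1 in((195,218),(362,388)):
    g=I[132:156,x0:x1].min(2); m=(g>170).astype(np.uint8); m=cv2.morphologyEx(m,cv2.MORPH_OPEN,np.ones((5,5)))
    n,l,st,ce=cv2.connectedComponentsWithStats(m)
    for i in range(1,n): 
        if st[i,4]<300: p=ce[i]+[x0,132]; X=plane(W,p,.1455);print(st[i,4],p,X);P.append(X)
a,b=P[0],P[-1];m=(a+b)/2;d=(b-a)[:2]/np.linalg.norm((b-a)[:2]);n=np.array([-d[1],d[0]])
print(np.linalg.norm(b-a),"hole pred",m[:2]-.058*n)
for nm,s,t in("k1",-1,1),("k2",-1,0),("k3",1,0),("k4",1,1):print(nm,m[:2]+s*.056*d+t*.104*n)
E
```

```text
knob 1314 (373.0, 142.0) 21.6 [ 0.5625 -0.011   0.1441]
knob 1305 (207.16433715820312, 142.30419921875) 21.6 [ 0.453  -0.0072  0.1442]
knob 382 (548.3333129882812, 201.36666870117188) 14.9 [ 0.683  -0.0552  0.145 ]
pin 549 (558.0, 63.0) 33.0 [0.6986 0.0372 0.1136]
pin 122 (200.04920959472656, 115.20793914794922) 11.0 [0.4431 0.011  0.116 ]
pin 286 (534.0, 191.0) 26.6 [ 0.6964 -0.055   0.1114]
pin 567 (289.83721923828125, 212.72093200683594) 13.9 [ 0.5059 -0.0659  0.1111]
110 [204.7909 143.4909] [ 0.4517 -0.0079  0.1455]
104 [374.7308 143.0481] [ 0.5633 -0.0116  0.1455]
0.11168380733080514 hole pred [ 0.5056 -0.0677]
k1 [0.455  0.0961]
k2 [ 0.4515 -0.0079]
k3 [ 0.5635 -0.0116]
k4 [0.567  0.0923]
```

```bash
python3 go.py 0.4515 -0.0075 0.1395 118
```

```text
t 16.725 pos [ 0.5044 -0.0644  0.232 ] F [-0.4176 -0.1319 -0.3639] w 0.04304692171655161
tool delta [ 0.0548 -0.0545  0.0928] rot [ -0.2678  -0.139  -30.135 ] yaw 87.86472074277185
```

>>> step_arm(targets=[{"dx": 0.025, "dy": -0.025, "dz": 0.0, "rx": -0.1, "ry": 0, "rz": -10}, {"dx": 0.05, "dy": -0.05, "dz": 0.01, "rx": -0.2, "ry": -0.1, "rz": -20}, {"dx": 0.055, "dy": -0.0545, "dz": 0.03, "rx": -0.2, "ry": -0.1, "rz": -30}, {"dx": 0.055, "dy": -0.0545, "dz": 0.055, "rx": -0.2, "ry": -0.1, "rz": -30}, {"dx": 0.055, "dy": -0.0545, "dz": 0.055, "rx": -0.2, "ry": -0.1, "rz": -30}])

```text
time: 17.35
position: [0.4502, -0.0068, 0.1758]
tool_rot: [0.516, 0.857, -0.001, -0.003]
ft_force: [0.4, 0.3, -0.5]
grip_width: 0.0433
```

```bash
python3 go.py 0.4515 -0.0075 0.1395 118
```

```text
t 17.35 pos [ 0.4502 -0.0068  0.1758] F [ 0.4431  0.2501 -0.457 ] w 0.04328806275101053
tool delta [-0.0013  0.001   0.0363] rot [-0.2679 -0.2536 -0.1298] yaw 117.86961377043532
```

>>> step_arm(targets=[{"dx": -0.0013, "dy": 0.001, "dz": 0.015, "rx": -0.2, "ry": -0.2, "rz": 0}, {"dx": -0.0013, "dy": 0.001, "dz": 0.03, "rx": -0.2, "ry": -0.2, "rz": 0}, {"dx": -0.0013, "dy": 0.001, "dz": 0.036, "rx": -0.2, "ry": -0.2, "rz": 0}, {"dx": -0.0013, "dy": 0.001, "dz": 0.036, "rx": -0.2, "ry": -0.2, "rz": 0}, {"dx": -0.0013, "dy": 0.001, "dz": 0.036, "rx": -0.2, "ry": -0.2, "rz": 0}])

```text
time: 17.98
position: [0.452, -0.0076, 0.1403]
tool_rot: [0.516, 0.857, -0.0, -0.0]
ft_force: [-0.2, 0.2, 0.8]
grip_width: 0.0434
```

>>> step_arm(targets=[{"dx": 0, "dy": 0, "dz": 0, "rx": 0, "ry": 0, "rz": 0}, {"dx": 0, "dy": 0, "dz": 0, "rx": 0, "ry": 0, "rz": 0}, {"dx": 0, "dy": 0, "dz": 0, "rx": 0, "ry": 0, "rz": 0}, {"dx": 0, "dy": 0, "dz": 0, "rx": 0, "ry": 0, "rz": 6}, {"dx": 0, "dy": 0, "dz": 0, "rx": 0, "ry": 0, "rz": 12}], gripper=0, force=35)

```text
time: 18.6
position: [0.452, -0.0077, 0.1406]
tool_rot: [0.604, 0.797, -0.0, 0.0]
ft_force: [-0.5, 0.2, 3.6]
grip_width: 0.0269
```

```bash
python3 go.py 0.4515 -0.0075 0.1395 58; python3 -c "
from rig import telemetry;print(telemetry.get_obs()['moment'])"
```

```text
t 18.6 pos [ 0.452  -0.0077  0.1406] F [-0.4636  0.1538  3.5537] w 0.026937406722717036
tool delta [ 0.0003 -0.0005  0.0011] rot [ 0.0014  0.0241 47.7128] yaw 105.71275963974644
[ 0.00287541 -0.04485068  0.15546354]
```

Good grip at 26.9 mm, and it is turning. I'll continue to 62° in total.

>>> step_arm(targets=[{"dx": 0, "dy": 0, "dz": 0, "rx": 0, "ry": 0, "rz": 10}, {"dx": 0, "dy": 0, "dz": 0, "rx": 0, "ry": 0, "rz": 20}, {"dx": 0, "dy": 0, "dz": 0, "rx": 0, "ry": 0, "rz": 30}, {"dx": 0, "dy": 0, "dz": 0, "rx": 0, "ry": 0, "rz": 38}, {"dx": 0, "dy": 0, "dz": 0, "rx": 0, "ry": 0, "rz": 43}])

```text
time: 19.23
position: [0.452, -0.0077, 0.1407]
tool_rot: [0.855, 0.519, -0.0, 0.0]
ft_force: [0.5, 0.2, -1.1]
grip_width: 0.0272
```

```bash
python3 go.py 0.4515 -0.0075 0.1395 58; python3 -c "
from rig import telemetry;print(telemetry.get_obs()['moment'])"
```

```text
t 19.225 pos [ 0.452  -0.0077  0.1407] F [ 0.4777  0.1582 -1.061 ] w 0.027192459337873082
tool delta [-0.0001 -0.0006  0.0012] rot [0.0175 0.0332 4.5899] yaw 62.58992306650574
[ 0.03829653 -0.05366833  0.47043181]
```

>>> step_arm(targets=[{"dx": 0, "dy": 0, "dz": 0, "rx": 0, "ry": 0, "rz": 1}, {"dx": 0, "dy": 0, "dz": 0, "rx": 0, "ry": 0, "rz": 0}, {"dx": 0, "dy": 0, "dz": 0, "rx": 0, "ry": 0, "rz": 0}, {"dx": 0, "dy": 0, "dz": -0.02, "rx": 0, "ry": 0, "rz": 0}, {"dx": 0, "dy": 0, "dz": -0.05, "rx": 0, "ry": 0, "rz": 0}], gripper=0.5)

```text
time: 19.85
position: [0.4513, -0.0075, 0.1905]
tool_rot: [0.854, 0.52, -0.001, -0.001]
ft_force: [-0.4, 0.4, 0.6]
grip_width: 0.0436
```

```bash
python3 go.py 0.508 0.045 0.23 88
```

```text
t 19.85 pos [ 0.4513 -0.0075  0.1905] F [-0.3612  0.3516  0.5707] w 0.04359027157389756
tool delta [ 0.0727  0.0261 -0.0397] rot [ -0.1537   0.0327 -25.389 ] yaw 62.61102757315346
```

>>> step_arm(targets=[{"dx": 0.015, "dy": 0.005, "dz": -0.02, "rx": 0, "ry": 0, "rz": -8}, {"dx": 0.04, "dy": 0.015, "dz": -0.04, "rx": 0, "ry": 0, "rz": -16}, {"dx": 0.07, "dy": 0.026, "dz": -0.04, "rx": 0, "ry": 0, "rz": -25}, {"dx": 0.073, "dy": 0.026, "dz": -0.04, "rx": -0.15, "ry": 0, "rz": -25.4}, {"dx": 0.073, "dy": 0.026, "dz": -0.04, "rx": -0.15, "ry": 0, "rz": -25.4}])

```text
time: 20.48
position: [0.5068, 0.0454, 0.2298]
tool_rot: [0.72, 0.694, -0.001, -0.001]
ft_force: [-0.5, -0.5, 0.7]
grip_width: 0.0436
```

```bash
python3 snap.py o wrist scene; python3 meas.py o|grep knob; python3 - <<'E'
from h import *
I=dict(np.load("o_scene.npz"))["img"];W=dict(np.load("o_wrist.npz"))["img"]
cv2.imwrite("pics/o2.png",np.hstack([cv2.resize(I[165:245,220:320],None,fx=4,fy=4),cv2.resize(W[0:240,130:430],(400,320))]))
E
```

```text
knob 1304 (207.8197479248047, 150.50537109375) 21.5 [0.4563 0.097  0.1442]
knob 1324 (374.93939208984375, 150.84848022460938) 21.5 [0.5662 0.093  0.1442]
```

View pics/o2.png

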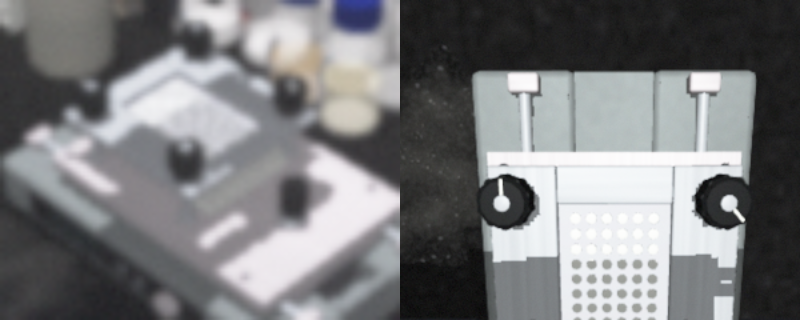

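```bash
python3 go.py 0.567 0.0925 0.20 208
```

```text
t 20.575 pos [0.5068 0.0449 0.2298] F [-0.1285  0.1473  0.4441] w 0.043554599974025665
tool delta [0.0497 0.0585 0.0297] rot [  -0.1203   -0.1234 -120.0712] yaw 87.92872379005851
```

>>> step_arm(targets=[{"dx": 0.0, "dy": 0.0, "dz": 0, "rx": 0, "ry": 0, "rz": -10}, {"dx": 0.0, "dy": 0.0, "dz": 0, "rx": 0, "ry": 0, "rz": -20}, {"dx": 0.01, "dy": 0, "dz": 0, "rx": 0, "ry": 0, "rz": -30}, {"dx": 0.02, "dy": 0.0, "dz": 0, "rx": 0, "ry": 0, "rz": -40}, {"dx": 0.03, "dy": 0.0, "dz": 0, "rx": 0, "ry": 0, "rz": -50}])

```text
time: 21.2
position: [0.507, 0.0744, 0.2295]
tool_rot: [0.357, 0.934, -0.001, -0.002]
ft_force: [0.1, 0.5, 0.2]
grip_width: 0.0433
```

```bash
python3 go.py 0.567 0.0925 0.20 208
```

```text
t 21.2 pos [0.507  0.0744 0.2295] F [0.0557 0.5426 0.1675] w 0.04330604435416277
tool delta [-0.0327  0.0536  0.0293] rot [ -0.0668  -0.2245 -69.8521] yaw 138.14763117510034
```

>>> step_arm(targets=[{"dx": 0.0, "dy": 0.0, "dz": 0, "rx": 0, "ry": 0, "rz": -10}, {"dx": -0.01, "dy": 0.015, "dz": 0, "rx": 0, "ry": 0, "rz": -20}, {"dx": -0.02, "dy": 0.03, "dz": 0, "rx": 0, "ry": 0, "rz": -30}, {"dx": -0.03, "dy": 0.045, "dz": 0.01, "rx": 0, "ry": 0, "rz": -40}, {"dx": -0.033, "dy": 0.0535, "dz": 0.029, "rx": 0, "ry": 0, "rz": -50}])

```text
time: 21.82
position: [0.5681, 0.0914, 0.2005]
tool_rot: [-0.073, 0.997, -0.0, -0.001]
ft_force: [-0.1, -1.0, 0.0]
grip_width: 0.0432
```

```bash
python3 go.py 0.567 0.0925 0.1395 208
```

```text
t 21.825 pos [0.5681 0.0914 0.2005] F [-0.0718 -0.9735  0.0064] w 0.04322202072214511
tool delta [0.0008 0.0013 0.061 ] rot [ -0.016   -0.1153 -19.6353] yaw -171.63537104196436
```

>>> step_arm(targets=[{"dx": 0.0008, "dy": 0.0013, "dz": 0.02, "rx": 0, "ry": 0, "rz": -10}, {"dx": 0.0008, "dy": 0.0013, "dz": 0.035, "rx": 0, "ry": 0, "rz": -19.6}, {"dx": 0.0008, "dy": 0.0013, "dz": 0.05, "rx": 0, "ry": -0.1, "rz": -19.6}, {"dx": 0.0008, "dy": 0.0013, "dz": 0.0605, "rx": 0, "ry": -0.1, "rz": -19.6}, {"dx": 0.0008, "dy": 0.0013, "dz": 0.0605, "rx": 0, "ry": -0.1, "rz": -19.6}])

```text
time: 22.45
position: [0.5663, 0.0923, 0.1391]
tool_rot: [-0.241, 0.971, 0.0, -0.001]
ft_force: [0.3, 0.0, 0.1]
grip_width: 0.0436
```

>>> step_arm(targets=[{"dx": 0, "dy": 0, "dz": 0, "rx": 0, "ry": 0, "rz": 0}, {"dx": 0, "dy": 0, "dz": 0, "rx": 0, "ry": 0, "rz": 0}, {"dx": 0, "dy": 0, "dz": 0, "rx": 0, "ry": 0, "rz": 0}, {"dx": 0, "dy": 0, "dz": 0, "rx": 0, "ry": 0, "rz": 6}, {"dx": 0, "dy": 0, "dz": 0, "rx": 0, "ry": 0, "rz": 12}], gripper=0, force=35)

```text
time: 23.08
position: [0.5668, 0.0924, 0.1397]
tool_rot: [-0.137, 0.991, -0.0, -0.0]
ft_force: [-0.8, 0.6, 1.1]
grip_width: 0.0273
```

>>> step_arm(targets=[{"dx": 0, "dy": 0, "dz": 0, "rx": 0, "ry": 0, "rz": 10}, {"dx": 0, "dy": 0, "dz": 0, "rx": 0, "ry": 0, "rz": 20}, {"dx": 0, "dy": 0, "dz": 0, "rx": 0, "ry": 0, "rz": 30}, {"dx": 0, "dy": 0, "dz": 0, "rx": 0, "ry": 0, "rz": 38}, {"dx": 0, "dy": 0, "dz": 0, "rx": 0, "ry": 0, "rz": 43}])

```text
time: 23.7
position: [0.5666, 0.0928, 0.1398]
tool_rot: [0.236, 0.972, -0.0, -0.001]
ft_force: [-1.0, 2.5, 0.3]
grip_width: 0.0272
```

```bash
python3 go.py 0.567 0.0925 0.1395 148; python3 -c "
from rig import telemetry;o=telemetry.get_obs();print(o['moment'],o['q'])"
```

```text
t 23.7 pos [0.5666 0.0928 0.1398] F [-1.0376  2.4874  0.288 ] w 0.02723735402796058
tool delta [-0.0005 -0.0001  0.0003] rot [-0.0458 -0.052   4.6476] yaw 152.64755099972504
[0.50346018 0.38871378 0.56642632] [-3.20654324e-02  5.96193379e-01  1.65256181e+00 -3.62192965e-04
  8.94012299e-01 -1.12524482e+00]
```

>>> step_arm(targets=[{"dx": 0, "dy": 0, "dz": 0, "rx": 0, "ry": 0, "rz": 1}, {"dx": 0, "dy": 0, "dz": 0, "rx": 0, "ry": 0, "rz": 0}, {"dx": 0, "dy": 0, "dz": 0, "rx": 0, "ry": 0, "rz": 0}, {"dx": 0, "dy": 0, "dz": -0.03, "rx": 0, "ry": 0, "rz": 0}, {"dx": 0, "dy": 0, "dz": -0.08, "rx": 0, "ry": 0, "rz": 0}], gripper=0.5)

```text
time: 24.32
position: [0.5654, 0.0927, 0.2189]
tool_rot: [0.236, 0.972, -0.001, -0.003]
ft_force: [0.4, 0.3, -0.3]
grip_width: 0.0438
```

```bash
python3 go.py 0.5635 -0.0112 0.20 208
```

```text
t 24.325 pos [0.5654 0.0927 0.2189] F [ 0.4416  0.2676 -0.3468] w 0.04380411308414411
tool delta [-0.0462 -0.0931  0.0189] rot [ -0.0026  -0.3671 -55.349 ] yaw 152.65032883374053
```

>>> step_arm(targets=[{"dx": -0.02, "dy": -0.04, "dz": 0, "rx": 0, "ry": 0, "rz": 0}, {"dx": -0.04, "dy": -0.08, "dz": 0, "rx": 0, "ry": 0, "rz": 0}, {"dx": -0.0465, "dy": -0.0935, "dz": 0, "rx": 0, "ry": 0, "rz": 0}, {"dx": -0.0465, "dy": -0.0935, "dz": 0, "rx": 0, "ry": -0.3, "rz": -6}, {"dx": -0.0465, "dy": -0.0935, "dz": 0, "rx": 0, "ry": -0.3, "rz": -16}])

```text
time: 24.95
position: [0.5634, -0.0115, 0.2187]
tool_rot: [0.096, 0.995, -0.001, -0.001]
ft_force: [0.7, -0.3, -0.4]
grip_width: 0.0435
```

```bash
python3 snap.py p wrist; python3 go.py 0.5635 -0.0112 0.1395 208
```

```text
t 25.0 pos [ 0.5635 -0.0114  0.2187] F [-0.6248  0.6384  0.0456] w 0.04355464907418856
tool delta [-0.0001  0.0003  0.0792] rot [ -0.0543  -0.1136 -38.8134] yaw 169.1865274396223
```

View pics/p_wrist.png

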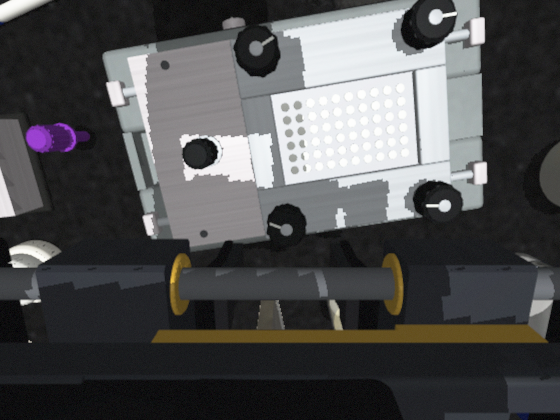

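```bash
python3 - <<'E'
from h import *
O=dict(np.load("o_wrist.npz"))["img"];P=dict(np.load("p_wrist.npz"))["img"];L=dict(np.load("l_wrist.npz"))["img"]
f=lambda a:cv2.resize(a,(300,300),interpolation=cv2.INTER_CUBIC)
print("o k4 crop 350..400,125..175 ; p k4 420..470,180..230; p k2 230..280,22..72")
cv2.imwrite("pics/p2.png",np.vstack([np.hstack([f(O[125:175,350:400]),f(P[180:230,420:470])]),np.hstack([f(L[62:112,180:230]),f(P[22:72,230:280])])]))
E
```

```text
o k4 crop 350..400,125..175 ; p k4 420..470,180..230; p k2 230..280,22..72
```

View pics/p2.png

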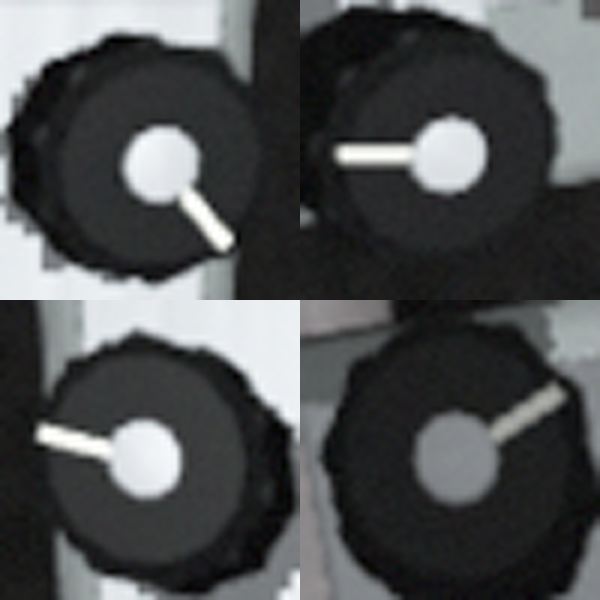

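```bash
python3 - <<'E'
from h import *
w=lambda n:dict(np.load(n+"_wrist.npz"))
def ang(n,x0,y0,d,t):
    W=w(n);a=plane(W,un(*d,x0,y0,6,6),.1455);b=plane(W,un(*t,x0,y0,6,6),.1455);return np.degrees(np.arctan2(*(b-a)[[1,0]]))
a=ang("o",350,125,(161,164),(228,243));b=ang("p",420,180,(149,155),(42,154));print("k4",a,b,(a-b)%360)
a=ang("l",180,62,(146,159),(42,133));b=ang("p",230,22,(157,159),(260,92));print("k2",a,b,(a-b)%360)
E
```

```text
k4 -49.278523953637894 -101.54760564065117 52.269081687013276
k2 164.50168500554065 109.53680836811078 54.96487663742987
```

>>> step_arm(targets=[{"dx": 0, "dy": 0, "dz": 0.0, "rx": 0, "ry": 0, "rz": -10}, {"dx": 0, "dy": 0, "dz": 0.01, "rx": 0, "ry": 0, "rz": -20}, {"dx": 0, "dy": 0, "dz": 0.02, "rx": 0, "ry": 0, "rz": -30}, {"dx": 0, "dy": 0, "dz": 0.04, "rx": 0, "ry": -0.1, "rz": -39}, {"dx": 0, "dy": 0, "dz": 0.055, "rx": 0, "ry": -0.1, "rz": -39}])

```text
time: 25.62
position: [0.5631, -0.0108, 0.1629]
tool_rot: [-0.242, 0.97, -0.0, -0.0]
ft_force: [-0.2, 0.5, -0.5]
grip_width: 0.0432
```

```bash
python3 go.py 0.5635 -0.0112 0.1395 208
```

```text
t 25.625 pos [ 0.5631 -0.0108  0.1629] F [-0.1632  0.4776 -0.5295] w 0.04323440030855648
tool delta [-0.0002 -0.0005  0.0234] rot [-0.0002 -0.0526  0.0133] yaw -151.9866607290032
```

>>> step_arm(targets=[{"dx": 0, "dy": -0.0005, "dz": 0.012, "rx": 0, "ry": 0, "rz": 0}, {"dx": 0, "dy": -0.0005, "dz": 0.0235, "rx": 0, "ry": 0, "rz": 0}, {"dx": 0, "dy": -0.0005, "dz": 0.0235, "rx": 0, "ry": 0, "rz": 0}, {"dx": 0, "dy": -0.0005, "dz": 0.0235, "rx": 0, "ry": 0, "rz": 0}, {"dx": 0, "dy": -0.0005, "dz": 0.0235, "rx": 0, "ry": 0, "rz": 0}])

```text
time: 26.25
position: [0.5638, -0.0114, 0.1399]
tool_rot: [-0.242, 0.97, -0.0, 0.0]
ft_force: [0.4, -0.7, 0.2]
grip_width: 0.0436
```

>>> step_arm(targets=[{"dx": 0, "dy": 0, "dz": 0, "rx": 0, "ry": 0, "rz": 0}, {"dx": 0, "dy": 0, "dz": 0, "rx": 0, "ry": 0, "rz": 0}, {"dx": 0, "dy": 0, "dz": 0, "rx": 0, "ry": 0, "rz": 0}, {"dx": 0, "dy": 0, "dz": 0, "rx": 0, "ry": 0, "rz": 6}, {"dx": 0, "dy": 0, "dz": 0, "rx": 0, "ry": 0, "rz": 12}], gripper=0, force=35)

```text
time: 26.88
position: [0.5641, -0.0115, 0.1402]
tool_rot: [-0.138, 0.99, -0.001, 0.001]
ft_force: [-0.5, -0.2, 0.7]
grip_width: 0.0272
```

>>> step_arm(targets=[{"dx": 0, "dy": 0, "dz": 0, "rx": 0, "ry": 0, "rz": 10}, {"dx": 0, "dy": 0, "dz": 0, "rx": 0, "ry": 0, "rz": 20}, {"dx": 0, "dy": 0, "dz": 0, "rx": 0, "ry": 0, "rz": 30}, {"dx": 0, "dy": 0, "dz": 0, "rx": 0, "ry": 0, "rz": 38}, {"dx": 0, "dy": 0, "dz": 0, "rx": 0, "ry": 0, "rz": 45}])

```text
time: 27.5
position: [0.564, -0.0116, 0.1403]
tool_rot: [0.253, 0.968, -0.001, 0.001]
ft_force: [-0.7, -0.2, 0.7]
grip_width: 0.0264
```

```bash
python3 go.py 0.5635 -0.0112 0.1395 148; python3 -c "
from rig import telemetry;o=telemetry.get_obs();print(o['moment'])"
```

```text
t 27.5 pos [ 0.564  -0.0116  0.1403] F [-0.7447 -0.2053  0.6947] w 0.02640876819283464
tool delta [0.0007 0.0001 0.0007] rot [-0.0562  0.1052  2.7191] yaw 150.7191571426968
[ 0.07626036 -0.18054531  0.64612546]
```

At the stop (0.65 N m). Now I'll release it and go to knob 1.

>>> step_arm(targets=[{"dx": 0, "dy": 0, "dz": 0, "rx": 0, "ry": 0, "rz": 1}, {"dx": 0, "dy": 0, "dz": 0, "rx": 0, "ry": 0, "rz": 0}, {"dx": 0, "dy": 0, "dz": 0, "rx": 0, "ry": 0, "rz": 0}, {"dx": 0, "dy": 0, "dz": -0.03, "rx": 0, "ry": 0, "rz": 0}, {"dx": 0, "dy": 0, "dz": -0.08, "rx": 0, "ry": 0, "rz": 0}], gripper=0.5)

```text
time: 28.12
position: [0.5626, -0.0112, 0.2193]
tool_rot: [0.253, 0.968, -0.001, -0.002]
ft_force: [0.1, 0.5, 1.0]
grip_width: 0.0432
```

```bash
python3 go.py 0.4552 0.0963 0.20 118
```

```text
t 28.125 pos [ 0.5626 -0.0112  0.2193] F [0.1181 0.484  1.0394] w 0.04323998769828972
tool delta [0.1462 0.0414 0.0197] rot [-0.1893 -0.1408 32.7434] yaw 150.74318938428044
```

>>> step_arm(targets=[{"dx": 0.05, "dy": 0.014, "dz": 0, "rx": 0, "ry": 0, "rz": 0}, {"dx": 0.1, "dy": 0.028, "dz": 0, "rx": 0, "ry": 0, "rz": 10}, {"dx": 0.14, "dy": 0.04, "dz": 0, "rx": 0, "ry": 0, "rz": 20}, {"dx": 0.146, "dy": 0.0415, "dz": 0.01, "rx": -0.2, "ry": -0.1, "rz": 30}, {"dx": 0.146, "dy": 0.0415, "dz": 0.03, "rx": -0.2, "ry": -0.1, "rz": 32.7}])

```text
time: 28.75
position: [0.4552, 0.0971, 0.1903]
tool_rot: [0.515, 0.857, 0.001, 0.001]
ft_force: [1.2, -0.4, 0.1]
grip_width: 0.044
```

```bash
python3 go.py 0.4552 0.0963 0.1395 118
```

```text
t 28.75 pos [0.4552 0.0971 0.1903] F [ 1.1731 -0.4238  0.128 ] w 0.04399315854635342
tool delta [-0.0007 -0.0005  0.0508] rot [0.1294 0.0238 0.0339] yaw 118.03388974766774
```

>>> step_arm(targets=[{"dx": -0.0007, "dy": -0.0005, "dz": 0.02, "rx": 0.1, "ry": 0, "rz": 0}, {"dx": -0.0007, "dy": -0.0005, "dz": 0.04, "rx": 0.1, "ry": 0, "rz": 0}, {"dx": -0.0007, "dy": -0.0005, "dz": 0.0505, "rx": 0.1, "ry": 0, "rz": 0}, {"dx": -0.0007, "dy": -0.0005, "dz": 0.0505, "rx": 0.1, "ry": 0, "rz": 0}, {"dx": -0.0007, "dy": -0.0005, "dz": 0.0505, "rx": 0.1, "ry": 0, "rz": 0}])

```text
time: 29.38
position: [0.4557, 0.0962, 0.1403]
tool_rot: [0.515, 0.857, 0.0, 0.001]
ft_force: [0.0, 0.4, 0.8]
grip_width: 0.0437
```

>>> step_arm(targets=[{"dx": 0, "dy": 0, "dz": 0, "rx": 0, "ry": 0, "rz": 0}, {"dx": 0, "dy": 0, "dz": 0, "rx": 0, "ry": 0, "rz": 0}, {"dx": 0, "dy": 0, "dz": 0, "rx": 0, "ry": 0, "rz": 0}, {"dx": 0, "dy": 0, "dz": 0, "rx": 0, "ry": 0, "rz": 6}, {"dx": 0, "dy": 0, "dz": 0, "rx": 0, "ry": 0, "rz": 12}], gripper=0, force=35)

```text
time: 30.0
position: [0.4557, 0.0962, 0.1407]
tool_rot: [0.603, 0.798, 0.0, 0.001]
ft_force: [-0.2, -0.1, 3.1]
grip_width: 0.027
```

>>> step_arm(targets=[{"dx": 0, "dy": 0, "dz": 0, "rx": 0, "ry": 0, "rz": 10}, {"dx": 0, "dy": 0, "dz": 0, "rx": 0, "ry": 0, "rz": 20}, {"dx": 0, "dy": 0, "dz": 0, "rx": 0, "ry": 0, "rz": 30}, {"dx": 0, "dy": 0, "dz": 0, "rx": 0, "ry": 0, "rz": 38}, {"dx": 0, "dy": 0, "dz": 0, "rx": 0, "ry": 0, "rz": 45}])

```text
time: 30.62
position: [0.4553, 0.0959, 0.1407]
tool_rot: [0.862, 0.506, 0.0, 0.001]
ft_force: [-1.6, -0.4, 2.0]
grip_width: 0.027
```

```bash
python3 go.py 0.4552 0.0963 0.1395 58; python3 -c "
from rig import telemetry;o=telemetry.get_obs();print(o['moment'])"
```

```text
t 30.625 pos [0.4553 0.0959 0.1407] F [-1.6417 -0.377   1.9841] w 0.026995539199321388
tool delta [ 0.0003 -0.0003  0.0012] rot [0.1103 0.0401 2.8448] yaw 60.84478423638847
[-0.03583177  0.05609503  0.70332162]
```

Release and retreat to a viewpoint for the final check.

>>> step_arm(targets=[{"dx": 0, "dy": 0, "dz": 0, "rx": 0, "ry": 0, "rz": 1}, {"dx": 0, "dy": 0, "dz": 0, "rx": 0, "ry": 0, "rz": 0}, {"dx": 0, "dy": 0, "dz": 0, "rx": 0, "ry": 0, "rz": 0}, {"dx": 0, "dy": 0, "dz": -0.03, "rx": 0, "ry": 0, "rz": 0}, {"dx": 0, "dy": 0, "dz": -0.08, "rx": 0, "ry": 0, "rz": 0}], gripper=0.5)

```text
time: 31.25
position: [0.454, 0.096, 0.2203]
tool_rot: [0.862, 0.507, -0.002, -0.0]
ft_force: [1.2, 0.4, -0.4]
grip_width: 0.0434
```

```bash
python3 go.py 0.51 -0.11 0.3 88
```

```text
t 31.25 pos [0.454  0.096  0.2203] F [ 1.2385  0.4004 -0.4453] w 0.043376817226520314
tool delta [-0.1529  0.149  -0.0797] rot [ -0.1717   0.1241 -27.1373] yaw 60.8628593574473
```

>>> step_arm(targets=[{"dx": -0.02, "dy": 0.02, "dz": -0.03, "rx": 0, "ry": 0, "rz": -5}, {"dx": -0.055, "dy": 0.055, "dz": -0.06, "rx": 0, "ry": 0, "rz": -10}, {"dx": -0.09, "dy": 0.09, "dz": -0.08, "rx": 0, "ry": 0, "rz": -18}, {"dx": -0.13, "dy": 0.125, "dz": -0.08, "rx": 0, "ry": 0, "rz": -27}, {"dx": -0.153, "dy": 0.149, "dz": -0.08, "rx": 0, "ry": 0, "rz": -27}])

```text
time: 31.88
position: [0.5104, -0.1124, 0.3008]
tool_rot: [0.72, 0.694, -0.001, -0.0]
ft_force: [0.1, -0.2, -0.0]
grip_width: 0.0435
```

>>> step_arm(targets=[{"dx": 0, "dy": 0, "dz": 0, "rx": 0, "ry": 0, "rz": 0}, {"dx": 0, "dy": 0, "dz": 0, "rx": 0, "ry": 0, "rz": 0}, {"dx": 0, "dy": 0, "dz": 0, "rx": 0, "ry": 0, "rz": 0}, {"dx": 0, "dy": 0, "dz": 0, "rx": 0, "ry": 0, "rz": 0}, {"dx": 0, "dy": 0, "dz": 0, "rx": 0, "ry": 0, "rz": 0}])

```text
time: 32.5
position: [0.5103, -0.1117, 0.3009]
tool_rot: [0.72, 0.694, -0.001, -0.0]
ft_force: [0.3, -0.4, -0.0]
grip_width: 0.0433
```

```bash
python3 snap.py z wrist side; python3 - <<'E'
from h import *
W=dict(np.load("z_wrist.npz"))
f=lambda a:cv2.resize(a,(260,260),interpolation=cv2.INTER_CUBIC)
L=[]
for n,x in("k1",[.455,.096,.1455]),("k2",[.4515,-.0079,.1455]),("k3",[.5635,-.0116,.1455]),("k4",[.567,.0923,.1455]),("pin",[.506,-.066,.1]):
    u,v=proj(W,x).astype(int);print(n,u,v);c=np.zeros((40,40,3),np.uint8);s=W["img"][max(v-20,0):v+20,u-20:u+20];c[40-s.shape[0]:]=s;L.append(f(c))
L.append(f(W["img"]));cv2.imwrite("pics/z2.png",np.vstack([np.hstack(L[:3]),np.hstack(L[3:])]))
E
python3 meas.py z | grep -i "pin.*0\.506\|pin.*0\.505\|knob"
```

```text
k1 202 -69
knob 889 (346.9166564941406, 78.3499984741211) 18.1 [ 0.5629 -0.011   0.1441]
knob 889 (212.95623779296875, 78.51856994628906) 17.9 [ 0.4531 -0.0072  0.1442]
knob 180 (489.0, 130.0) 11.4 [ 0.6829 -0.0565  0.1456]
pin 407 (280.70001220703125, 145.6999969482422) 11.8 [ 0.5058 -0.0656  0.1111]Traceback (most recent call last):
  File "<stdin>", line 6, in <module>
ValueError: could not broadcast input array from shape (371,40,3) into shape (40,40,3)
```

View pics/z_side.png

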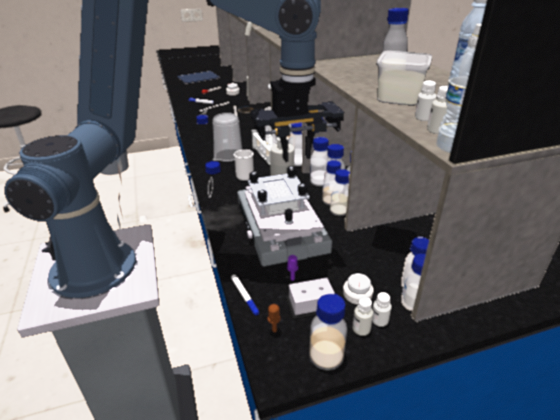

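The side view shows the glass bottle at (328,335), the cup at (244,163) and the wash bottle at (283,150) all standing in place, and the pin upright at (290,216). Next, one view of all four knobs.

>>> step_arm(targets=[{"dx": 0.03, "dy": 0, "dz": -0.02, "rx": 0, "ry": 0, "rz": 0}, {"dx": 0.06, "dy": 0, "dz": -0.03, "rx": 0, "ry": 0, "rz": 0}, {"dx": 0.06, "dy": 0, "dz": -0.03, "rx": 0, "ry": 0, "rz": 0}, {"dx": 0.06, "dy": 0, "dz": -0.03, "rx": 0, "ry": 0, "rz": 0}, {"dx": 0.06, "dy": 0, "dz": -0.03, "rx": 0, "ry": 0, "rz": 0}])

```text
time: 33.22
position: [0.5125, -0.0527, 0.3302]
tool_rot: [0.72, 0.694, -0.002, -0.0]
ft_force: [-0.0, -0.4, -0.3]
grip_width: 0.0437
```

```bash
python3 snap.py y wrist; python3 - <<'E'
from h import *
W=dict(np.load("y_wrist.npz"))
f=lambda a:cv2.resize(a,(260,260),interpolation=cv2.INTER_CUBIC)
L=[]
for n,x in("k1",[.455,.096,.1455]),("k2",[.4515,-.0079,.1455]),("k3",[.5635,-.0116,.1455]),("k4",[.567,.0923,.1455]),("pin",[.506,-.066,.1]):
    u,v=proj(W,x).astype(int);print(n,u,v);L.append(f(cv2.copyMakeBorder(W["img"],30,30,30,30,0)[v+10:v+50,u+10:u+50]))
L.append(f(W["img"]));cv2.imwrite("pics/y2.png",np.vstack([np.hstack(L[:3]),np.hstack(L[3:])]))
E
python3 meas.py y
```

```text
k1 214 28
k2 221 149
k3 339 149
k4 344 27
pin 281 197
knob 831 (343.0, 28.0) 17.5 [0.5662 0.0923 0.1441]
knob 834 (216.0, 29.0) 18.0 [0.4557 0.0958 0.144 ]
knob 589 (555.0999755859375, 96.0) 28.3 [0.7586 0.0288 0.1448]
knob 637 (222.31678771972656, 148.2862548828125) 14.8 [ 0.4526 -0.0068  0.1441]
knob 628 (339.3673095703125, 147.9573516845703) 14.7 [ 0.5633 -0.0105  0.1441]
knob 382 (508.0, 188.0) 51.8 [ 0.7264 -0.0548  0.1451]
pin 239 (480.88775634765625, 23.43877601623535) 24.7 [0.7011 0.0983 0.114 ]
pin 640 (554.5, 24.316326141357422) 24.7 [0.773  0.0957 0.1106]
pin 204 (472.5, 90.5) 23.9 [0.6994 0.0384 0.1136]
pin 592 (531.646240234375, 96.71997833251953) 26.5 [0.7608 0.0304 0.1104]
pin 115 (221.0, 125.0) 13.5 [0.4479 0.0146 0.116 ]
pin 253 (501.0, 182.5) 58.6 [ 0.74   -0.0558  0.1113]
pin 308 (281.8132629394531, 198.82530212402344) 10.2 [ 0.5061 -0.0651  0.1111]
```

View pics/y2.png

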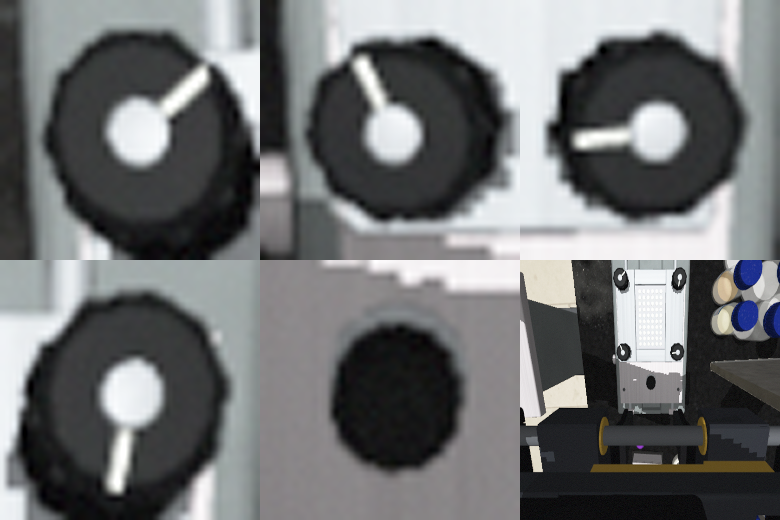

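```bash
python3 - <<'E'
from h import *
w=lambda n:dict(np.load(n+"_wrist.npz"))
def ang(W,a,b):
    a=plane(W,a,.1455);b=plane(W,b,.1455);return np.degrees(np.arctan2(*(b-a)[[1,0]]))
Y=w("y");L=w("l");O=w("o")
y=lambda c,t,u0,v0,ox,oy:[((p[0]-ox)/6.5+u0-20-.42,(p[1]-oy)/6.5+v0-20-.42) for p in(c,t)]
k3a=ang(L,*[(345+(p[0]-440)/8,60+p[1]/8) for p in((678,226),(598,355))])
k3b=ang(Y,*y((658,132),(577,141),339,149,520,0))
# k1 in o: find marker by white threshold relative to dot
I=O["img"];cv2.imwrite("pics/y3.png",cv2.resize(I[125:175,180:230],(400,400),interpolation=cv2.INTER_CUBIC))
k1b=ang(Y,*y((138,132),(207,70),214,28,0,0))
k2b=ang(Y,*y((393,133),(358,60),221,149,260,0));k4b=ang(Y,*y((132,394),(115,490),344,27,0,260))
print("k3",k3a,k3b,(k3a-k3b)%360,"k1 now",k1b,"k2",(164.5-k2b)%360,"k4",(-49.3-k4b)%360)
E
```

```text
k3 -122.58474198805978 -175.82762840077407 53.2428864127143 k1 now 35.83888676640521 k2 52.96235972963089 k4 51.51787651453357
```

View pics/y3.png

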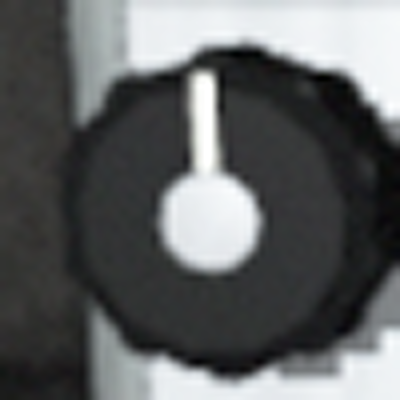

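Every knob turned 51.5° or more, past the 50.4° needed even from a zero start. The gripper is clear, so I'm handing in.

```bash
python3 -c "
from rig import robot;print(robot.hand_in())"
```

```text
the job is handed in; nothing more can be done
None
```

I set the black pin in the platform hole and slid it with the platform toward +y until it dropped into the hidden hole. I then tightened the knobs crosswise, in the order 2, 4, 3, 1, and handed the job in at about 33 s. The hand-in gives no verdict, so these are my own last checks:

- **Pin:** It was home and upright. The grip top was 111 mm above the bench, against 112 mm expected with the collar on the ring, and at (0.506, -0.065).
- **Knobs:** Their marks turned about 54° (knob 1), 53–55° (knob 2), 53° (knob 3) and 52° (knob 4), where 50.4° was enough even from zero. Each ended against its stop, at 0.47 to 0.70 N m.
- **Surroundings:** The glass bottle, wash bottle and cup stood where they were, and the gripper was clear of everything.

Three things disagreed along the way:

- **Pin lean:** After the drop the pin leaned about 0.1 rad toward +y, because it had pivoted in the jaws. I regrasped it, straightened it and confirmed it upright before touching any knob.
- **Pin slip:** The pin also sat about 11 mm lower in the jaws than planned after the first lift, and I corrected for that from the wrist depth.
- **Camera offset:** The fixed cameras and the wrist camera differed by up to about 3 mm in y. I used the wrist camera.

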